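# Steady the pan support and load the roasting pot

## Task

Get the roasting pot ready on the gas burner: the iron pan support rocks because two of its feet stand on the raised pipe covers, so turn it round on its feet, without lifting it off the tray, until all four feet stand on the tray and it is steady, centred over the burner. Then set the pot in the middle of it, put in all the sweet potatoes and tip in all the chestnuts from the steel cup, and cover the pot with its lid. Leave the empty cup standing upright on the counter, and do not disturb the mugs or the salt jar.

Things in the scene. Friction and masses are not known exactly. Their poses are not given: they have to be found in the camera images.
- burner: fixed gas burner: flat tray 250 x 250 mm, top 8 mm above the counter; round head 72 mm across at its centre, top at 34 mm. Two flat pipe covers 34 mm wide, top at 14 mm, run from 38 to 118 mm from the centre along +y and -y. A panel 55 mm deep, 22 mm high, with a knob up to 40 mm, lies along the -x edge. Origin: tray centre at counter height; z up.
- grate_mid (a point): loose black iron pan support, 0.8 kg: ring (radius 80 to 90 mm, 30 to 40 mm above the foot undersides) with four arms along its own +-x and +-y: straight bars 10 mm wide, 14 mm deep, 28 to 94 mm from the axis, tops 52 mm up. A 12 mm leg with a rounded foot under each arm, 88 mm from the axis. Point: on the axis, 26 mm above the undersides; z up. Starts tilted, two feet on the covers.
- pot_mid (a point): loose round aluminium pot, about 0.45 kg, open, 80 mm high, 160 mm across, flat base 148 mm across and 5 mm thick, inside radius 76 mm, no handles. Its top 16 mm is a rim band 8 mm thick (radius 76 to 84 mm) to pinch from above. Point: on its axis, 40 mm above its underside; z up. Seated on the level pan support, the point is 100 mm above the counter.
- lid_knob (a point): loose round lid of the pot, 168 mm across, 0.18 kg, right way up on the counter. A step under it, 132 mm across and 6 mm deep, goes inside the pot's rim. Black knob on its centre, 30 mm across, 18 mm high. Point: centre of the knob, 37 mm above the underside of the step, 9 mm below the knob's top; z up. When seated it is 71 mm above pot_mid.
- cup_mid (a point): loose steel cup, 0.14 kg, no handle, 84 mm high, slightly conical: 55 mm across at the foot, 65 mm at the rim, wall 2.5 mm, floor 4 mm. Stands on the counter with the chestnuts in it. Point: on its axis, 42 mm above its underside (60 mm across there); z points to its mouth.
- potato0_mid (a point): small sweet potato (may be absent), loose, lying on the counter: 65 mm long, 36 mm wide, 32 mm high, somewhat flattened so that it does not roll, 75 g. This point is its centre; its x runs along its length.
- potato1_mid (a point): small sweet potato (may be absent), loose, lying on the counter: 65 mm long, 36 mm wide, 32 mm high, somewhat flattened so that it does not roll, 75 g. This point is its centre; its x runs along its length.
- potato2_mid (a point): small sweet potato (may be absent), loose, lying on the counter: 65 mm long, 36 mm wide, 32 mm high, somewhat flattened so that it does not roll, 75 g. This point is its centre; its x runs along its length.
- nut0_mid (a point): chestnut, loose, in the cup at the start: roundish, 23 mm across, 12 g. This point is its centre.
- nut1_mid (a point): chestnut, loose, in the cup at the start: roundish, 23 mm across, 12 g. This point is its centre.
- nut2_mid (a point): chestnut, loose, in the cup at the start: roundish, 23 mm across, 12 g. This point is its centre.
- nut3_mid (a point): chestnut, loose, in the cup at the start: roundish, 23 mm across, 12 g. This point is its centre.
- nut4_mid (a point): chestnut, loose, in the cup at the start: roundish, 23 mm across, 12 g. This point is its centre.
- mug_white: bystander: white mug, 72 mm across, 88 mm high, handle at its +y reaching 67 mm from its axis; origin at the centre of its underside.
- mug_black: bystander: black mug, 72 mm across, 88 mm high, handle at its +y reaching 67 mm from its axis; origin at the centre of its underside.
- salt_jar: bystander: glass jar with white cap, 64 mm across, 100 mm high; origin at the centre of its underside.
There are look-alikes about, which are no part of the job. Of the things like the part that bears grate_mid, leave any that is pink or red; of the rest the larger one is meant.

How it is judged:
By the outcome, as a careful person would: the job done as asked, in the order asked, and still so for the second after the job is handed in, with the robot touching nothing.
Of potato0, potato1, potato2 only 2 to 3 are there at a start; the rules pass over those that are not, and their reading is None.
At some moment in a run one of potato0, potato1, potato2, lid may be knocked a few centimetres aside while the robot is not near it.
It also fails if it takes over 200 s, if anything falls off the work surface, if the arm or the gripper's body presses on something with over 40 N, if the wrist force passes 120 N, or if a joint passes its speed limit or range.

## Robot

A 6-joint arm with a two-finger parallel gripper is mounted at the origin on the work surface. World frame = base frame: x ahead of the robot, y to its left, z up, the work surface at z = 0. Lengths are in m, angles in degrees, forces in N, time in s.
With the tool pointing down it reaches from about 0.35 to 0.875 m from the base axis. Payload 4.2 kg.
Tool frame: the origin (TCP) lies at the very end of the fingers, on their centre line; the grasp point (between the pads) lies 19 mm behind it; z points along the fingers, y is the direction in which the jaws open and shut (so a half turn about z gives the same grasp; the last joint's range is limited). The gripper opens to 87 mm and grips with 3 to 60 N. Pads are 19 mm wide; open, the fingers measure 117 mm over their backs; the gripper's body (75 mm by 190 mm) begins 51 mm behind the grasp point.
Start: joints at [80.134, 22.042, 0.453, 0, -68.411, -14.817], TCP at [0.261, 0.568, 0.223] pointing down, gripper open.
Joint ranges: [-179.83, 179.83], [-69.29, 118.12], [-61.27, 80.66], [-181.25, 117.63], [-171.15, -9.14], [-177.46, 177.46]. Speed limits (degrees/s): [159.86, 159.86, 180, 180, 180, 180].

## Interface

Orientations are given as a 3x3 rotation matrix whose columns are the frame's x, y, z axes.
In Python, from station import r, imaging gives the robot as it stands. The module is installed in compiled form; this text tells all that it offers.
- The arm moves only by the tool move_arm, never from a script. Its argument "motion" is one flat list of numbers, 7 for each row, row after row: the shift along the tool's x, y, z in units of 40 mm (1.0 is 40 mm), then the turn, a rotation vector about the tool's x, y, z in units of 5 degrees (1.0 is 5 degrees), then the gripper's target within -1 to 1 (shut at 1, half-way at 0, fully open at -1). In form: [dx, dy, dz, wx, wy, wz, gripper, dx, dy, dz, wx, wy, wz, gripper, ...]. A call has 1 to 20 rows; each row is the pose to reach, as a shift and turn from the pose measured when the call began, along the tool's axes at that moment; what a row does not reach only later rows make up. A row lasts 1/12 s, in which the tool goes at most 41.7 mm and 7.16 degrees, less where a joint would pass 70% of its speed; a pose out of reach is approached as far as the arm can. A call with a gripper value outside its range is refused whole. The fingers move at their own pace and stop on an object; the grip force is fixed at half the most. Time passes only in rows, so rows that repeat a pose let the fingers close. It gives the time, the measured TCP pose, the force and the opening at its end, in the units of the state.
- r.sense(): the state, without advancing time (a new reading comes with each control period).
- imaging.capture(name): name is "scene" or "top" or "wrist"; returns the picture (400x640x3 uint8, blue, green, red); there is no depth.
- imaging.camera_params(name): a dict with "intrinsics" (3x3 intrinsics, pixels), "world_from_camera" (4x4, takes a point from camera to world coordinates). Camera axes: x right, y down, z forward; pixel columns grow to the right and rows downward; lengths in m; the calibration is good to about 2 mm. The wrist camera is an equidistant fisheye: a pixel r from the principal point sees the ray r / f radians off the axis. A picture is of the moment at which its call begins: read the wrist's pose just before it. camera_params takes no time and is no camera call; for the wrist camera it gives the pose at the moment of the call.
- r.finish_job(): hands the job in, once; it reports no verdict.
The state is a dict: "time_s": time; "joints": joint angles; "joint_velocities": joint speeds; "effort": joint torques, N m; "tcp_pos": TCP position; "ee_rot": TCP orientation; "wrist_force": force on the tool from outside, world axes, zero at the start; "moment": the same for the moment, N m; "gripper_width": opening from 0.0 (shut) to 1.0 (fully open).
Only numpy, scipy, OpenCV 4.12 (cv2) and the standard library are available. Lean on these libraries where they do the work, as an engineer would, in place of code of your own. Each camera call takes 0.05 s, during which the arm holds its last target.

## Working session

There is one attempt and no reset: what is moved stays moved. The work goes in short steps, Python scripts to look and compute and a tool call to move; the robot and the scene stay as the last step left them, time stands still between calls to the robot, and variables do not carry over. Pictures are saved under pics/ and viewed, and the job is handed in when it is done.

Besides the shell and the picture viewer there is one more tool, called after "Call:" as name(argument=value, ...) on one line, values as JSON. move_arm: Moves the arm, as the interface text tells. Its arguments: {"type":"object","properties":{"motion":{"type":"array","items":{"type":"number"}}},"required":["motion"]}

```bash
mkdir -p pics; ls; python3 - <<'E'
from station import r, imaging
import cv2
print(r.sense())
for n in ["scene","top","wrist"]:
    im=imaging.capture(n); cv2.imwrite(f"pics/a_{n}.png",im)
    p=imaging.camera_params(n); print(n,p)
E
```

```text
pics
{'time_s': 0.0, 'joints': array([ 8.01344748e+01,  2.20888423e+01,  3.80131667e-01, -3.12288193e-02,
       -6.84090758e+01, -1.48166526e+01]), 'joint_velocities': array([-0.01451391,  0.03235839, -0.07609263,  0.08004763,  0.01896509,
       -0.03568827]), 'effort': array([ 4.14316137e-04, -3.90662885e+01,  1.87404549e+01,  4.21984971e+00,
        1.09153159e-02, -1.97410436e-04]), 'tcp_pos': array([0.26071099, 0.56737001, 0.22147641]), 'ee_rot': array([[ 9.08554141e-01, -4.17766259e-01, -8.51525446e-04],
       [-4.17767126e-01, -9.08552074e-01, -1.93847478e-03],
       [ 3.61741485e-05,  2.11694863e-03, -9.99997759e-01]]), 'wrist_force': array([ 0.06437714, -0.11153076, -0.87497554]), 'moment': array([-0.01273779,  0.04917226, -0.03292339]), 'gripper_width': 0.999721115127931}
scene {'intrinsics': array([[476.82250142,   0.        , 322.20499219],
       [  0.        , 476.82250142, 193.2948869 ],
       [  0.        ,   0.        ,   1.        ]]), 'world_from_camera': array([[ 0.2501621 ,  0.81640702, -0.52047911,  1.38081826],
       [ 0.96819928, -0.21261252,  0.13185624,
[... 418 characters left out ...]

       [-9.99974910e-01,  7.01041679e-03,  1.01612883e-03,
        -5.62323919e-02],
       [-1.74494828e-03, -1.04753798e-01, -9.94496655e-01,
         1.14303158e+00],
       [ 0.00000000e+00,  0.00000000e+00,  0.00000000e+00,
         1.00000000e+00]])}
wrist {'intrinsics': array([[309.70691629,   0.        , 324.66338272],
       [  0.        , 309.70691629, 196.95902829],
       [  0.        ,   0.        ,   1.        ]]), 'world_from_camera': array([[-0.41671393, -0.86621216, -0.27572811,  0.33777292],
       [-0.90903693,  0.39747078,  0.12517523,  0.53212267],
       [ 0.00116556,  0.3028093 , -0.95305045,  0.38336416],
       [ 0.        ,  0.        ,  0.        ,  1.        ]])}
```

View pics/a_top.png

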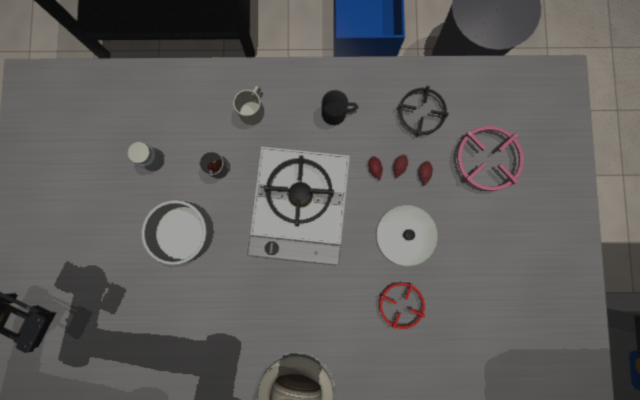

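View pics/a_scene.png

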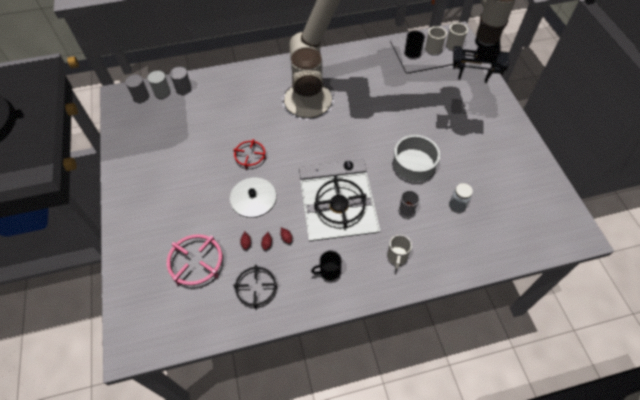

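View pics/a_wrist.png

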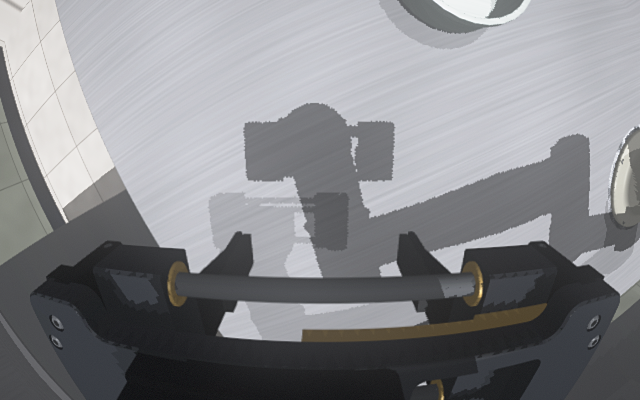

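The top view shows four pan supports: black on the burner (300,190), black (422,112), pink (490,158) and red (402,305). Leaving out the pink and red ones, the larger black one is the one on the burner. I'll enlarge it to confirm.

```bash
cat > h.py <<'E'
import numpy as np, cv2
from station import r, imaging
def proj(n,P):
    p=imaging.camera_params(n);T=np.linalg.inv(p["world_from_camera"]);K=p["intrinsics"]
    P=np.atleast_2d(P).astype(float);c=P@T[:3,:3].T+T[:3,3]
    if n=="wrist":
        rho=np.linalg.norm(c[:,:2],axis=1);th=np.arctan2(rho,c[:,2]);s=(th/np.maximum(rho,1e-9))[:,None]
        return c[:,:2]*s*K[0,0]+K[:2,2]
    u=c@K.T;return u[:,:2]/u[:,2:]
def unproj(n,uv,z,par=None):
    p=par or imaging.camera_params(n);T=p["world_from_camera"];K=p["intrinsics"]
    uv=np.atleast_2d(uv).astype(float);d=(uv-K[:2,2])/K[0,0]
    if n=="wrist":
        rr=np.linalg.norm(d,axis=1);d=np.c_[d*(np.sin(rr)/np.maximum(rr,1e-9))[:,None],np.cos(rr)]
    else: d=np.c_[d,np.ones(len(d))]
    w=d@T[:3,:3].T;o=T[:3,3];return o+w*((z-o[2])/w[:,2])[:,None]
def crop(n,c,w,h,s,out):
    im=imaging.capture(n);x0,y0=max(0,int(c[0]-w/2)),max(0,int(c[1]-h/2))
    cv2.imwrite(out,cv2.resize(im[y0:y0+h,x0:x0+w],None,fx=s,fy=s,interpolation=cv2.INTER_CUBIC));print("origin",x0,y0,"scale",s)
def go(p,yaw=None,R=None):
    "row numbers needed to reach TCP p with tool-down, tool x axis at yaw (deg, world)"
    from scipy.spatial.transform import Rotation as Ro
    s=r.sense();R0=s["ee_rot"]
    if R is None:
        a=np.radians(yaw);R=np.array([[np.cos(a),np.sin(a),0],[np.sin(a),-np.cos(a),0],[0,0,-1]])
    d=R0.T@(np.array(p)-s["tcp_pos"])/0.04
    w=Ro.from_matrix(R0.T@R).as_rotvec(degrees=True)/5
    print("shift",np.round(d,3),"turn",np.round(w,3), "| tcp",np.round(s["tcp_pos"],4),"t",round(s["time_s"],2));return d,w
E
python3 - <<'E'
from h import *
crop("top",(300,200),140,130,5,"pics/b.png")
crop("top",(425,160),220,180,3.5,"pics/c.png")
for nm,uv,z in [("burnerhead",(301,195),.034),("grate",(300,190),.06),("lid",(409,235),.037),("p0",(375,167),.016),("p1",(401,166),.016),("p2",(426,173),.016),("pot",(175,232),.08),("cup",(211,164),.084),("salt",(139,153),.1),("mugw",(247,102),.088),("mugb",(335,107),.088),("black2",(422,111),.05)]:
    print(nm,np.round(unproj("top",uv,z),4))
E
```

```text
origin 230 135 scale 5
origin 315 70 scale 3.5
burnerhead [[ 0.5326 -0.0175  0.034 ]]
grate [[ 0.5425 -0.0158  0.06  ]]
lid [[ 0.4215 -0.3078  0.037 ]]
p0 [[ 0.6124 -0.2236  0.016 ]]
p1 [[ 0.6147 -0.2962  0.016 ]]
p2 [[ 0.5944 -0.3652  0.016 ]]
pot [[0.4319 0.3075 0.08  ]]
cup [[0.6095 0.2167 0.084 ]]
salt [[0.6364 0.4    0.1   ]]
mugw [[0.7755 0.1233 0.088 ]]
mugb [[ 0.76   -0.1104  0.088 ]]
black2 [[ 0.7606 -0.351   0.05  ]]
```

View pics/b.png

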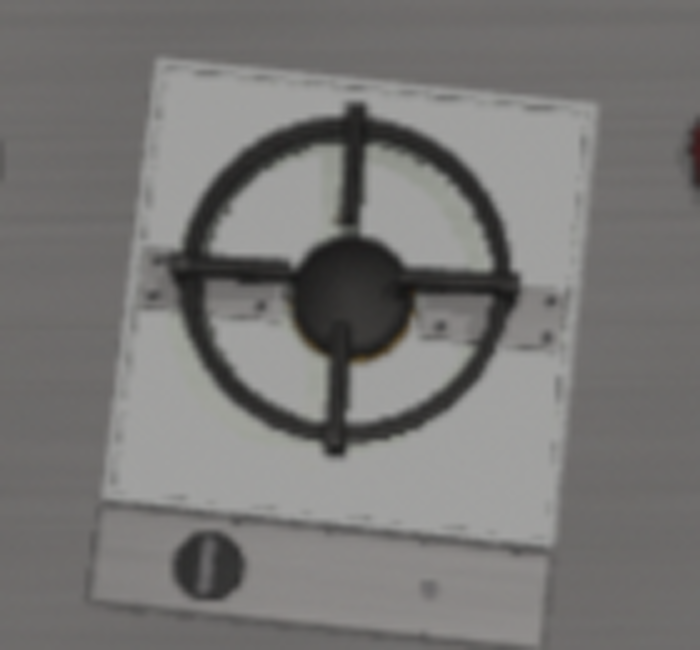

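View pics/c.png

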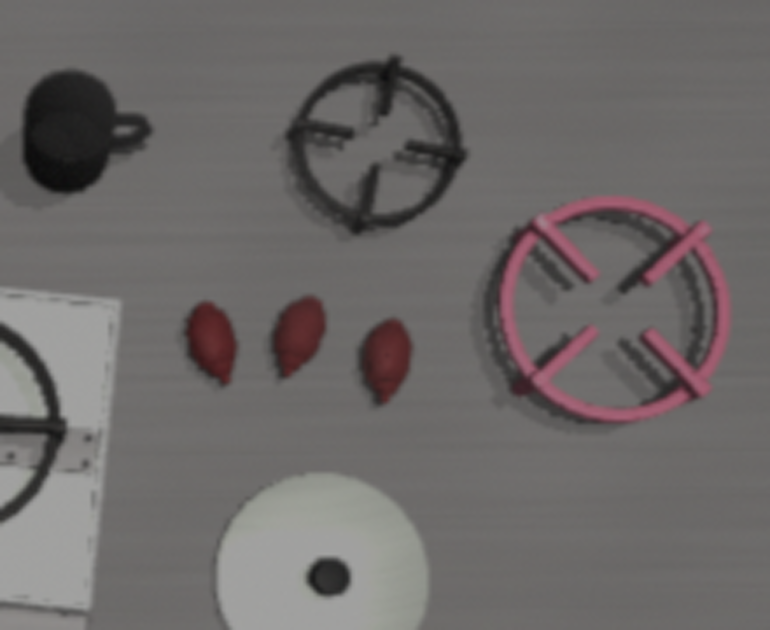

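Confirmed: the black support on the burner at top (300,190) is larger than the black one at (422,112), so it is the one meant. Its left and right arms lie over the pipe covers. There are three potatoes, at (375,167), (401,166) and (426,173). Next I'll fit the burner and support poses.

```bash
python3 - <<'E'
from h import *
o=np.array([230,135])
c=np.array([[155,57],[598,103],[555,548],[103,500]])/5+o-0.4
W=unproj("top",c,.008)
print(np.round(W,4),W.mean(0))
e=[np.linalg.norm(W[i]-W[(i+1)%4]) for i in range(4)];print(e)
d=(W[0]+W[1]-W[2]-W[3]);print("burner yaw x",np.degrees(np.arctan2(d[1],d[0])))
g=np.array([[356,103],[517,285],[335,455],[170,265]])/5+o-.4
G=np.vstack([unproj("top",g[i],[.058,.066,.066,.066][i]) for i in range(4)]);print(np.round(G,4),G.mean(0))
d=G[0]-G[2];print(np.degrees(np.arctan2(d[1],d[0])),np.linalg.norm(d)); d=G[3]-G[1];print(np.degrees(np.arctan2(d[1],d[0]))-90,np.linalg.norm(d))
C=W.mean(0);hb=np.array([C[0],C[1],.034]);print("head pred px",proj("top",hb))
E
```

```text
[[ 0.6766  0.0971  0.008 ]
 [ 0.6483 -0.1529  0.008 ]
 [ 0.3986 -0.1253  0.008 ]
 [ 0.4268  0.1241  0.008 ]] [ 0.53758599 -0.01424634  0.008     ]
[np.float64(0.25152764235123004), np.float64(0.25120360314562185), np.float64(0.25090848334130544), np.float64(0.25132015382026984)]
burner yaw x -6.234906520645207
[[ 0.6375 -0.0182  0.058 ]
 [ 0.5367 -0.1035  0.066 ]
 [ 0.4472 -0.0068  0.066 ]
 [ 0.5487  0.0805  0.066 ]] [ 0.54249318 -0.01200346  0.064     ]
-3.4191080882786093 0.1908043761036325
-3.739670170869431 0.18435485622138761
head pred px [[299.78474855 193.18168741]]
```

```bash
python3 - <<'E'
from h import *
crop("scene",(340,205),130,110,6,"pics/d.png")
E
```

```text
origin 275 150 scale 6
```

View pics/d.png

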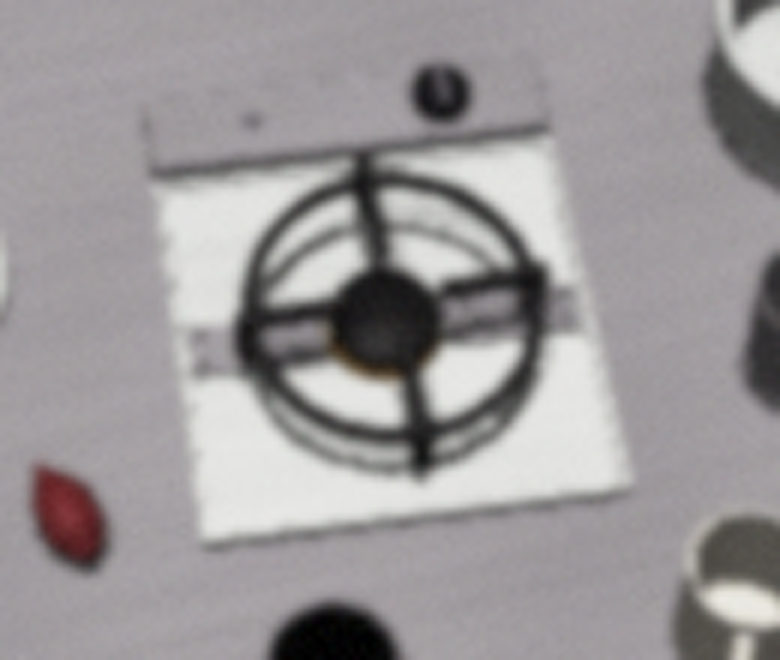

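```bash
python3 - <<'E'
from h import *
from scipy.optimize import least_squares
from scipy.spatial.transform import Rotation as Ro
o=np.array([230,135]);o2=np.array([275,150])
g=np.array([[356,103],[170,265],[335,455],[517,285]])/5+o-.4     # +x,+y,-x,-y
s=np.array([[425,472],[545,272],[362,155],[243,328]])/6+o2-.4
L=np.array([[.094,0,.052],[0,.094,.052],[-.094,0,.052],[0,-.094,.052]])
def model(p):
    R=Ro.from_euler("ZYX",[p[2],p[3],p[4]],degrees=True).as_matrix()
    return L@R.T+[p[0],p[1],p[5]]
for pitch in(3.9,-3.9,None):
    if pitch is not None: f=lambda q:np.r_[(proj("top",model([*q,pitch,0,.014]))-g).ravel(),(proj("scene",model([*q,pitch,0,.014]))-s).ravel()]; x0=[.54,-.012,-3.5]
    else: f=lambda p:np.r_[(proj("top",model(p))-g).ravel(),(proj("scene",model(p))-s).ravel()];x0=[.54,-.012,-3.5,0,0,.014]
    q=least_squares(f,x0);print(pitch,np.round(q.x,4),q.cost);print(np.round(q.fun.reshape(-1,2),1).tolist())
E
```

```text
3.9 [ 0.5417 -0.0127 -3.6938] 21.77623298267504
[[0.3, -0.6], [-0.1, -1.0], [-0.1, -1.9], [1.2, -1.0], [0.5, -5.6], [1.0, -0.5], [-0.0, 0.5], [-1.3, -1.2]]
-3.9 [ 0.5485 -0.0132 -3.9907] 37.407754113050586
[[0.3, -1.6], [-0.1, -1.0], [-0.0, -1.4], [1.2, -0.6], [0.5, -7.5], [1.1, -0.5], [0.0, 2.4], [-1.3, -1.4]]
None [ 5.3610e-01 -1.0600e-02 -3.4281e+00  9.5035e+00  1.1210e+00  2.4000e-03] 10.688039453742162
[[0.0, 1.8], [0.0, -0.1], [-0.2, -1.9], [0.7, -0.0], [0.5, -3.1], [1.0, 0.8], [0.1, 1.0], [-1.0, 0.7]]
```

```bash
python3 - <<'E'
from h import *
go([.6016,-.0166,.16],-3.7)
E
```

```text
shift [13.84   9.714  1.562] turn [ 8.000e-03  1.000e-03 -4.198e+00] | tcp [0.2609 0.5677 0.2222] t 0.3
```

Call:
move_arm(motion=[2,1.4,0,0,0,-0.6,-1,4,2.8,0.4,0,0,-1.2,-1,6,4.2,0.6,0,0,-1.8,-1,8,5.6,0.9,0,0,-2.4,-1,10,7,1.1,0,0,-3,-1,12,8.4,1.3,0,0,-3.6,-1,13.84,9.71,1.56,0,0,-4.2,-1,13.84,9.71,1.56,0,0,-4.2,-1,13.84,9.71,1.56,0,0,-4.2,-1,13.84,9.71,1.56,0,0,-4.2,-1,13.84,9.71,1.56,0,0,-4.2,-1,13.84,9.71,1.56,0,0,-4.2,-1,13.84,9.71,1.56,0,0,-4.2,-1,13.84,9.71,1.56,0,0,-4.2,-1,13.84,9.71,1.56,0,0,-4.2,-1,13.84,9.71,1.56,0,0,-4.2,-1,13.84,9.71,1.56,0,0,-4.2,-1,13.84,9.71,1.56,0,0,-4.2,-1,13.84,9.71,1.56,0,0,-4.2,-1])

```text
time_s: 1.88
tcp_pos: [0.6015, -0.017, 0.1595]
ee_rot: [[0.998, -0.066, -0.001], [-0.066, -0.998, -0.001], [-0.001, 0.001, -1.0]]
wrist_force: [-0.9, 0.3, -0.0]
gripper_width: 1.002
```

```bash
python3 - <<'E'
from h import *
go([.6016,-.0166,.041],-3.7)
cv2.imwrite("pics/w1.png",imaging.capture("wrist"))
E
```

```text
shift [ 0.006 -0.012  2.964] turn [ 0.008  0.014 -0.018] | tcp [ 0.6015 -0.017   0.1595] t 1.88
```

View pics/w1.png

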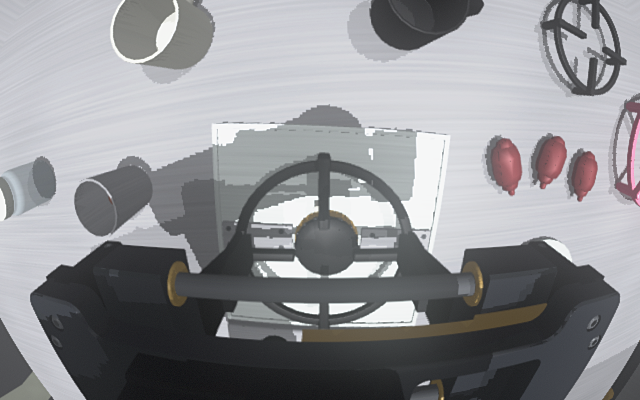

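```bash
python3 - <<'E'
from h import *
s=r.sense();print(proj("wrist",[s["tcp_pos"]]),proj("wrist",[[.6016,-.0166,.062],[.6355,-.0188,.06],[.5697,-.0145,.064]]))
E
```

```text
[[323.61673089 250.99825147]] [[324.48305059 198.79655299]
 [324.53201773 160.40807318]
 [324.40845846 232.86671516]]
```

Call:
move_arm(motion=[0,0,0.8,0,0,0,-1,0,0,1.6,0,0,0,-1,0,0,2.2,0,0,0,-1,0,0,2.6,0,0,0,-1,0,0,2.96,0,0,0,-1,0,0,2.96,0,0,0,-1,0,0,2.96,0,0,0,-0.5,0,0,2.96,0,0,0,0,0,0,2.96,0,0,0,0.2,0,0,2.96,0,0,0,0.4,0,0,2.96,0,0,0,0.6,0,0,2.96,0,0,0,0.8,0,0,2.96,0,0,0,1,0,0,2.96,0,0,0,1,0,0,2.96,0,0,0,1])

```text
time_s: 3.18
tcp_pos: [0.6015, -0.0137, 0.0431]
ee_rot: [[0.998, -0.061, 0.002], [-0.061, -0.998, 0.0], [0.002, -0.0, -1.0]]
wrist_force: [0.0, -0.0, 0.1]
gripper_width: 0.401
```

```bash
python3 - <<'E'
from h import *
print(r.sense()["wrist_force"],r.sense()["moment"],r.sense()["gripper_width"])
cv2.imwrite("pics/w2.png",imaging.capture("wrist"))
crop("top",(300,200),140,130,5,"pics/b2.png")
E
```

```text
[ 0.02561748 -0.02564551  0.12194267] [-0.12852283  0.0706646   0.0060414 ] 0.40096214358245563
origin 230 135 scale 5
```

View pics/w2.png

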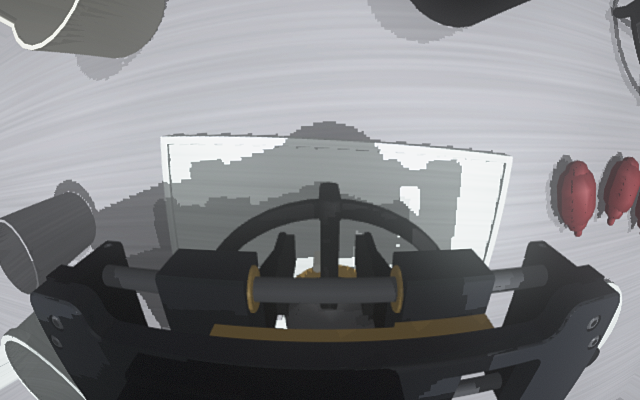

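View pics/b2.png

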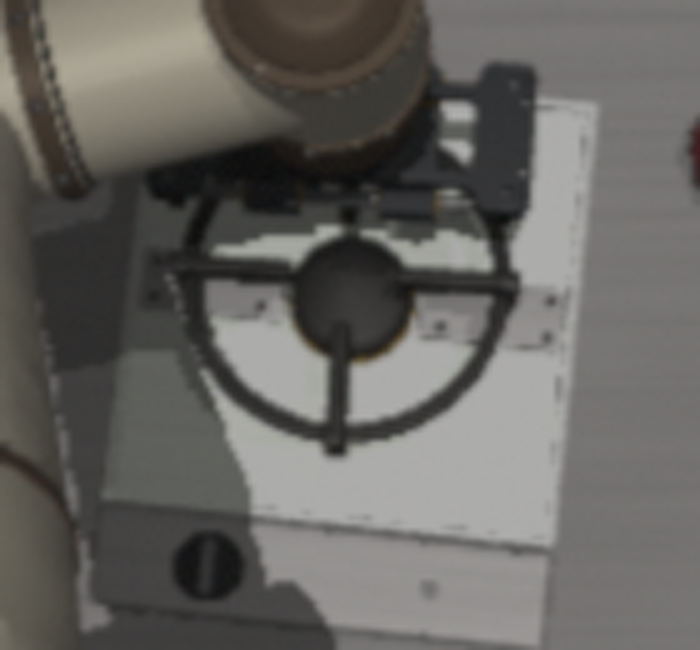

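Call:
move_arm(motion=[0,0,0,0,0,0,1,0,0,0,0,0,0,1,0,0,0,0,0,0,1,0,0,0,0,0,0,1,0,0,0,0,0,0,1,0,0,0,0,0,0,1,0,0,0,0,0,0,1,0,0,0,0,0,0,1])

```text
time_s: 3.95
tcp_pos: [0.6, -0.0151, 0.0413]
ee_rot: [[0.998, -0.063, -0.002], [-0.063, -0.998, -0.001], [-0.002, 0.001, -1.0]]
wrist_force: [-1.1, 1.4, -1.4]
gripper_width: 0.114
```

```bash
python3 - <<'E'
from h import *
s=r.sense();print(s["wrist_force"],s["moment"],s["gripper_width"],s["tcp_pos"])
cv2.imwrite("pics/w3.png",imaging.capture("wrist"))
E
```

```text
[-1.106821    1.38733073 -1.42849738] [0.44706822 0.28630674 0.02680239] 0.11373327915211394 [ 0.60002556 -0.01508128  0.04129911]
```

View pics/w3.png

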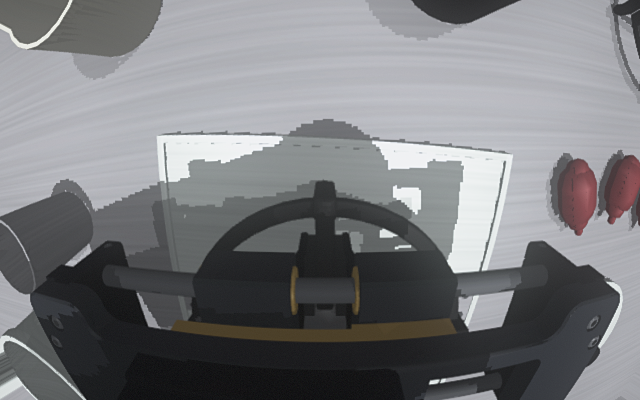

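```bash
python3 - <<'E'
from h import *
s=r.sense();R0=s["ee_rot"];p0=s["tcp_pos"]
y0=np.degrees(np.arctan2(R0[1,0],R0[0,0]));rg=.0585
c0=p0[:2]-rg*np.array([np.cos(np.radians(y0)),np.sin(np.radians(y0))]);C=np.array([.5376,-.0142]);print(c0,y0)
for i in range(1,19):
    t=i/18;y=y0+t*(38.8-y0);c=c0+t*(C-c0);a=np.radians(y)
    p=np.r_[c+rg*np.array([np.cos(a),np.sin(a)]),p0[2]-.002*t]
    d=R0.T@(p-p0)/.04;print(np.round(d,2).tolist(),round(-(y-y0)/5,2))
E
```

```text
[ 0.54160066 -0.01140206] -3.610925857008999
[-0.01, -0.06, 0.0] -0.47
[-0.02, -0.11, 0.01] -0.94
[-0.03, -0.17, 0.01] -1.41
[-0.04, -0.22, 0.01] -1.88
[-0.06, -0.28, 0.01] -2.36
[-0.08, -0.33, 0.02] -2.83
[-0.1, -0.39, 0.02] -3.3
[-0.12, -0.44, 0.02] -3.77
[-0.15, -0.49, 0.03] -4.24
[-0.17, -0.54, 0.03] -4.71
[-0.21, -0.59, 0.03] -5.18
[-0.24, -0.64, 0.03] -5.65
[-0.27, -0.69, 0.04] -6.13
[-0.31, -0.74, 0.04] -6.6
[-0.35, -0.78, 0.04] -7.07
[-0.39, -0.83, 0.04] -7.54
[-0.43, -0.87, 0.05] -8.01
[-0.48, -0.91, 0.05] -8.48
```

Call:
move_arm(motion=[-0.01,-0.06,0,0,0,-0.47,1,-0.02,-0.11,0,0,0,-0.94,1,-0.03,-0.17,0,0,0,-1.41,1,-0.04,-0.22,0,0,0,-1.88,1,-0.06,-0.28,0,0,0,-2.36,1,-0.08,-0.33,0,0,0,-2.83,1,-0.1,-0.39,0,0,0,-3.3,1,-0.12,-0.44,0,0,0,-3.77,1,-0.15,-0.49,0,0,0,-4.24,1,-0.17,-0.54,0,0,0,-4.71,1,-0.17,-0.54,0,0,0,-4.71,1])

```text
time_s: 4.92
tcp_pos: [0.5929, 0.0068, 0.0397]
ee_rot: [[0.94, 0.341, -0.006], [0.341, -0.94, -0.001], [-0.006, -0.001, -1.0]]
wrist_force: [-1.8, 0.4, -6.8]
gripper_width: 0.109
```

```bash
python3 - <<'E'
from h import *
s=r.sense();print(s["wrist_force"],s["moment"],s["gripper_width"],s["tcp_pos"])
crop("top",(300,200),140,130,5,"pics/b3.png")
go([.5832,.0225,.040],38.8)
E
```

```text
[-1.78441076  0.44575717 -6.79597884] [-0.04749545  0.04370072 -0.07573198] 0.10925513854386945 [0.59286337 0.00680664 0.03974454]
origin 230 135 scale 5
shift [-0.1   -0.458 -0.001] turn [-0.022  0.063 -3.789] | tcp [0.5932 0.0066 0.0399] t 4.97
```

View pics/b3.png

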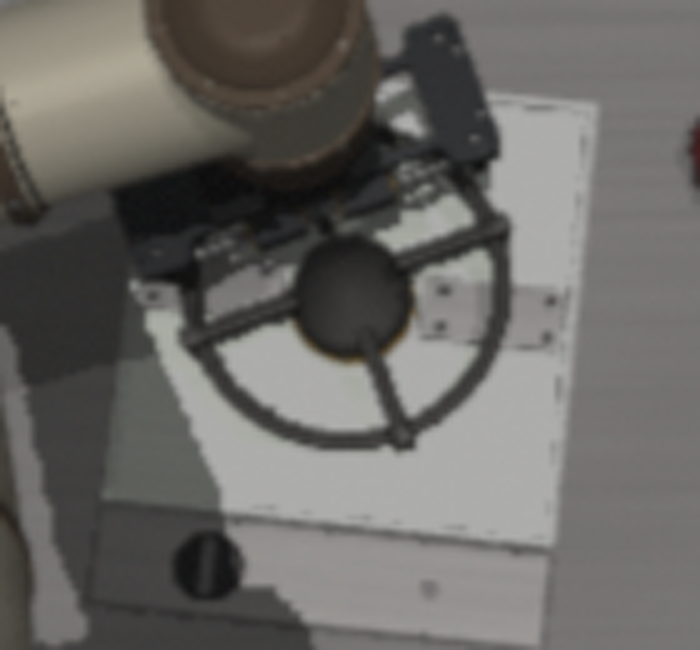

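Call:
move_arm(motion=[-0.01,-0.06,0,0,0,-0.47,1,-0.02,-0.12,0,0,0,-0.94,1,-0.03,-0.18,0,0,0,-1.41,1,-0.04,-0.24,0,0,0,-1.9,1,-0.05,-0.3,0,0,0,-2.36,1,-0.07,-0.35,0,0,0,-2.83,1,-0.08,-0.4,0,0,0,-3.3,1,-0.1,-0.46,0,0,0,-3.79,1,-0.1,-0.46,0,0,0,-3.79,1,-0.1,-0.46,0,0,0,-3.79,1])

```text
time_s: 5.8
tcp_pos: [0.5829, 0.0224, 0.0396]
ee_rot: [[0.78, 0.625, -0.006], [0.625, -0.78, -0.001], [-0.006, -0.003, -1.0]]
wrist_force: [-1.4, 0.8, -5.8]
gripper_width: 0.109
```

```bash
python3 - <<'E'
from h import *
s=r.sense();print(s["wrist_force"],s["moment"],s["gripper_width"],s["tcp_pos"])
crop("top",(300,200),140,130,5,"pics/b4.png")
crop("scene",(340,205),130,110,6,"pics/d4.png")
go([.5832,.0225,.040],38.8)
E
```

```text
[-1.37420402  0.81287723 -5.84014806] [ 0.07362436  0.17090617 -0.05354522] 0.10946843479177902 [0.58286751 0.0223981  0.03963465]
origin 230 135 scale 5
origin 275 150 scale 6
shift [ 0.009  0.003 -0.009] turn [-0.037  0.066 -0.017] | tcp [0.5829 0.0224 0.0396] t 5.9
```

View pics/b4.png

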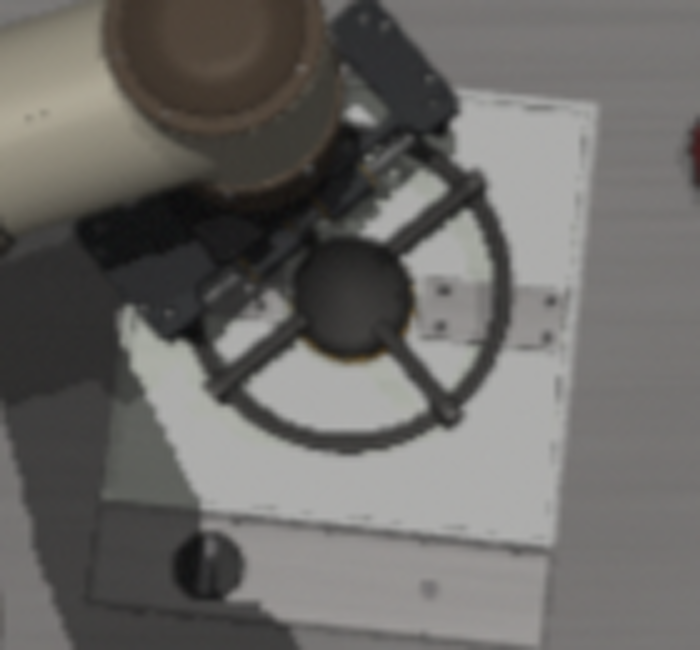

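View pics/d4.png

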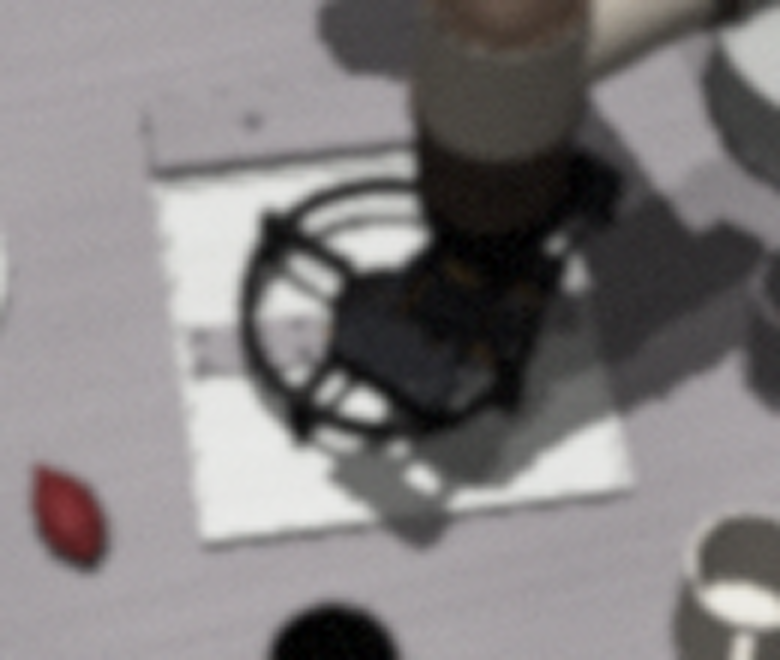

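```bash
python3 - <<'E'
from h import *
from scipy.optimize import least_squares
o=np.array([230,135])
g=np.array([[483,178],[460,422],[215,398]])/5+o-.4
L=np.array([[0,-.094],[-.094,0],[0,.094]])
def f(p):
    a=np.radians(p[2]);R=np.array([[np.cos(a),-np.sin(a)],[np.sin(a),np.cos(a)]])
    return (proj("top",np.c_[L@R.T+p[:2],np.full(3,.06)])-g).ravel()
q=least_squares(f,[.54,-.01,38]);print(q.x,q.fun)
E
```

```text
[ 5.37072914e-01 -1.41907508e-02  3.92001720e+01] [ 0.31420539 -0.34972427  0.32795278  0.12101087 -0.63931993  0.21198721]
```

Call:
move_arm(motion=[0,0,0,0,0,0,0.6,0,0,0,0,0,0,0.4,0,0,0,0,0,0,0.4,0,0,0,0,0,0,0.4,0,0,0,0,0,0,0.4,0,0,-0.5,0,0,0,0.4,0,0,-1.2,0,0,0,0.4,0,0,-2,0,0,0,0,0,0,-3,0,0,0,-0.5,0,0,-4,0,0,0,-1,0,0,-4,0,0,0,-1,0,0,-4,0,0,0,-1])

```text
time_s: 6.9
tcp_pos: [0.5856, 0.023, 0.2033]
ee_rot: [[0.78, 0.626, 0.001], [0.626, -0.78, 0.001], [0.002, -0.0, -1.0]]
wrist_force: [-0.1, 0.7, -0.8]
gripper_width: 0.592
```

```bash
python3 - <<'E'
from h import *
# pot rim: fit ellipse etc.
im=imaging.capture("top");cv2.imwrite("pics/t2.png",im)
crop("top",(175,232),110,100,6,"pics/pot.png")
crop("top",(211,164),60,60,8,"pics/cup.png")
E
```

```text
origin 120 182 scale 6
origin 181 134 scale 8
```

View pics/pot.png

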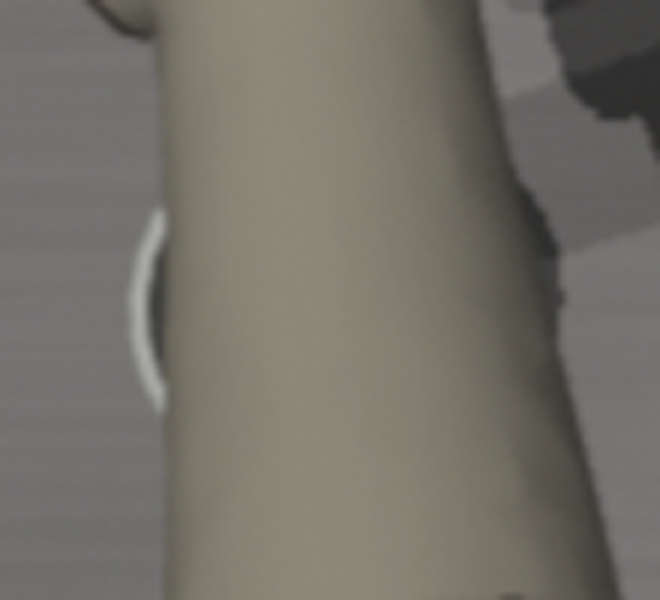

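View pics/t2.png

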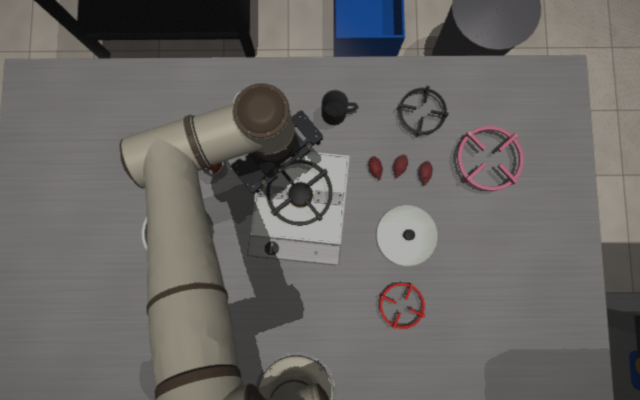

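The support stayed turned at 45° after release. The pot is hidden now, so I'll use the first pictures for it.

```bash
python3 - <<'E'
import cv2,numpy as np
im=cv2.imread("pics/a_top.png")
a=cv2.resize(im[192:272,132:222],None,fx=5,fy=5,interpolation=cv2.INTER_CUBIC)
b=cv2.resize(im[140:190,185:235],None,fx=6,fy=6,interpolation=cv2.INTER_CUBIC)
o=np.zeros((400,760,3),np.uint8);o[:400,:450]=a;o[:300,455:755]=b
cv2.imwrite("pics/e.png",o)
E
```

```text
(no output)
```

View pics/e.png

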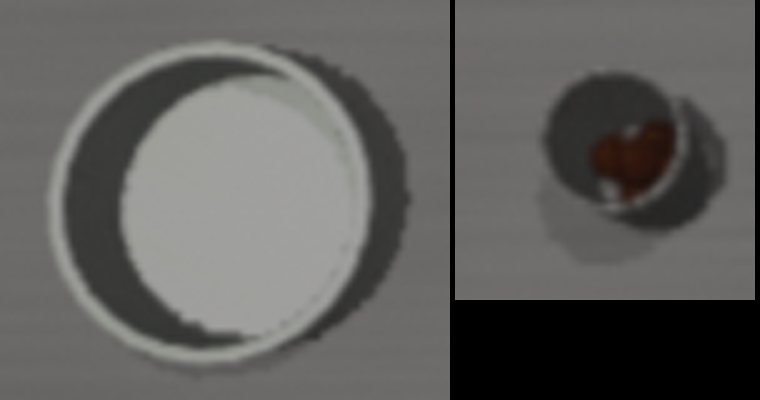

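```bash
python3 - <<'E'
from h import *
e=np.array([[48,202],[373,202],[210,40],[210,365]])/5+[132,192]-.4
W=unproj("top",e,.08);print(np.round(W,4)); print(W[:2].mean(0),W[2:].mean(0),W[0,1]-W[1,1],W[2,0]-W[3,0])
pc=unproj("top",[174.0,232.1],.08)[0];print("pot",pc)
c=unproj("top",[211.7-.4,163.5-.4],.084)[0];print("cup",c)
# check in scene
im=cv2.imread("pics/a_scene.png")
t=np.linspace(0,2*np.pi,60)
for q in proj("scene",np.c_[pc[0]+.084*np.cos(t),pc[1]+.084*np.sin(t),0*t+.08]): cv2.circle(im,tuple(int(round(v*1)) for v in q),0,(0,0,255),-1)
for q in proj("scene",np.c_[c[0]+.0325*np.cos(t),c[1]+.0325*np.sin(t),0*t+.084]): cv2.circle(im,tuple(int(round(v*1)) for v in q),0,(0,0,255),-1)
cv2.imwrite("pics/f.png",cv2.resize(im[110:230,370:490],None,fx=5,fy=5))
go([pc[0],pc[1]+.08,.18],0)
E
```

```text
[[0.4325 0.3951 0.08  ]
 [0.4313 0.2266 0.08  ]
 [0.5165 0.3136 0.08  ]
 [0.3482 0.3087 0.08  ]]
[0.43193179 0.31085846 0.08      ] [0.43237237 0.31111875 0.08      ] 0.1684243708011976 0.16825287189398264
pot [0.43166747 0.31006195 0.08      ]
cup [0.61187627 0.21595981 0.084     ]
shift [ 2.797 -9.538  0.483] turn [-0.019  0.102  7.74 ] | tcp [0.5831 0.0224 0.1985] t 7.05
```

View pics/f.png

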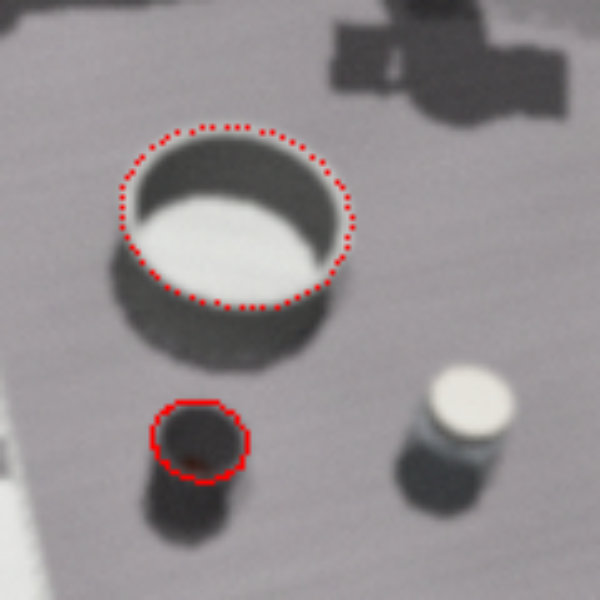

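Call:
move_arm(motion=[0.5,-1.6,0,0,0,1.3,-1,1,-3.2,0,0,0,2.6,-1,1.5,-4.8,0,0,0,3.9,-1,2,-6.4,0.2,0,0,5.2,-1,2.4,-8,0.4,0,0,6.5,-1,2.8,-9.55,0.5,0,0,7.74,-1,2.8,-9.55,0.5,0,0,7.74,-1,2.8,-9.55,0.5,0,0,7.74,-1,2.8,-9.55,0.5,0,0,7.74,-1,2.8,-9.55,0.5,0,0,7.74,-1,2.8,-9.55,0.5,0,0,7.74,-1,2.8,-9.55,0.5,0,0,7.74,-1,2.8,-9.55,0.5,0,0,7.74,-1,2.8,-9.55,0.5,0,0,7.74,-1])

```text
time_s: 8.22
tcp_pos: [0.4316, 0.3893, 0.1785]
ee_rot: [[1.0, -0.001, -0.01], [-0.001, -1.0, -0.003], [-0.01, 0.003, -1.0]]
wrist_force: [0.5, 0.3, -0.0]
gripper_width: 1.003
```

```bash
python3 - <<'E'
from h import *
go([.432,.3905,.051],0)
im=imaging.capture("wrist")
t=np.linspace(0,2*np.pi,90)
for rr in(.076,.084):
  for q in proj("wrist",np.c_[.432+rr*np.cos(t),.3105+rr*np.sin(t),0*t+.08]): cv2.circle(im,tuple(int(round(v)) for v in q),1,(0,0,255),-1)
cv2.imwrite("pics/w4.png",im)
E
```

```text
shift [ 0.041 -0.04   3.187] turn [ 0.035  0.112 -0.013] | tcp [0.4316 0.3893 0.1785] t 8.22
```

View pics/w4.png

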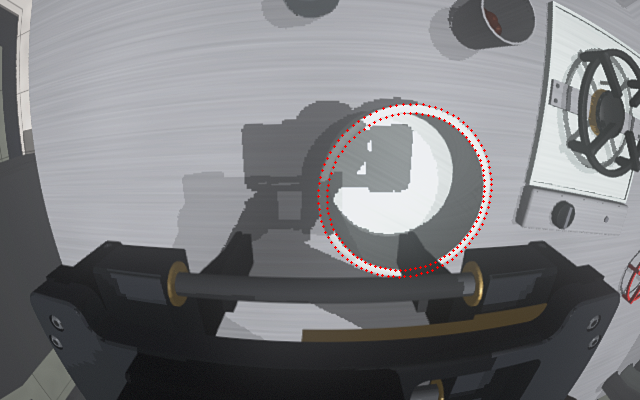

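Call:
move_arm(motion=[0.04,-0.04,0.8,0,0.11,0,-1,0.04,-0.04,1.6,0,0.11,0,-1,0.04,-0.04,2.3,0,0.11,0,-1,0.04,-0.04,2.8,0,0.11,0,-1,0.04,-0.04,3.18,0,0.11,0,-1,0.04,-0.04,3.18,0,0.11,0,-0.5,0.04,-0.04,3.18,0,0.11,0,0,0.04,-0.04,3.18,0,0.11,0,0.3,0.04,-0.04,3.18,0,0.11,0,0.6,0.04,-0.04,3.18,0,0.11,0,0.8,0.04,-0.04,3.18,0,0.11,0,1,0.04,-0.04,3.18,0,0.11,0,1,0.04,-0.04,3.18,0,0.11,0,1,0.04,-0.04,3.18,0,0.11,0,1,0.04,-0.04,3.18,0,0.11,0,1,0.04,-0.04,3.18,0,0.11,0,1,0.04,-0.04,3.18,0,0.11,0,1,0.04,-0.04,3.18,0,0.11,0,1])

```text
time_s: 9.77
tcp_pos: [0.4322, 0.3904, 0.0516]
ee_rot: [[1.0, -0.001, 0.0], [-0.001, -1.0, -0.003], [0.0, 0.003, -1.0]]
wrist_force: [0.8, -1.1, 0.6]
gripper_width: 0.096
```

```bash
python3 - <<'E'
from h import *
s=r.sense();print(s["wrist_force"],s["moment"],s["gripper_width"]*87,s["tcp_pos"])
cv2.imwrite("pics/w5.png",imaging.capture("wrist"))
E
```

```text
[ 0.78452241 -1.10990133  0.56578212] [-0.26769996 -0.23094495  0.32866762] 8.325243855358478 [0.43222615 0.39040141 0.05157745]
```

View pics/w5.png

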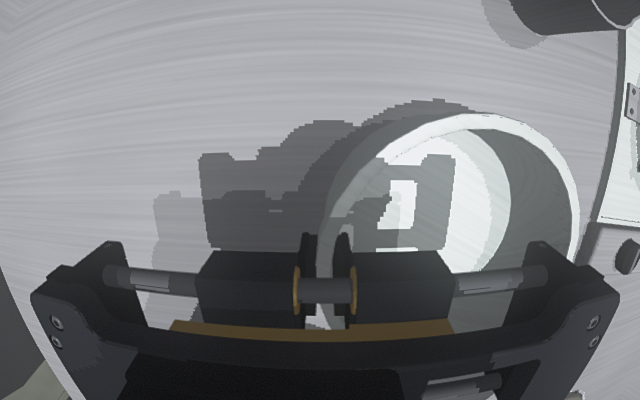

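Call:
move_arm(motion=[0,0,-0.1,0,0,0,1,0,0,-0.3,0,0,0,1,0,0,-0.6,0,0,0,1,0,0,-1,0,0,0,1,0,0,-1.5,0,0,0,1,0,0,-2,0,0,0,1,0,0,-2.5,0,0,0,1,0,0,-2.8,0,0,0,1,0,0,-3,0,0,0,1,0,0,-3,0,0,0,1,0,0,-3,0,0,0,1])

```text
time_s: 10.73
tcp_pos: [0.4318, 0.3904, 0.1711]
ee_rot: [[1.0, -0.001, -0.001], [-0.001, -1.0, -0.003], [-0.001, 0.003, -1.0]]
wrist_force: [-0.4, -0.3, -5.5]
gripper_width: 0.094
```

```bash
python3 - <<'E'
from h import *
s=r.sense();print(s["wrist_force"],s["moment"],s["gripper_width"]*87,s["tcp_pos"])
cv2.imwrite("pics/w6.png",imaging.capture("wrist"))
crop("scene",(410,130),200,160,3.5,"pics/s6.png")
go([.537,-.0142+.08,.171],0)
E
```

```text
[-0.39873193 -0.25800479 -5.47210262] [ 0.34944871 -0.00991819  0.03051372] 8.15944412422485 [0.43182325 0.39044118 0.1710861 ]
origin 310 50 scale 3.5
shift [2.642 8.101 0.013] turn [ 0.058  0.02  -0.01 ] | tcp [0.4316 0.3899 0.1701] t 10.83
```

View pics/w6.png

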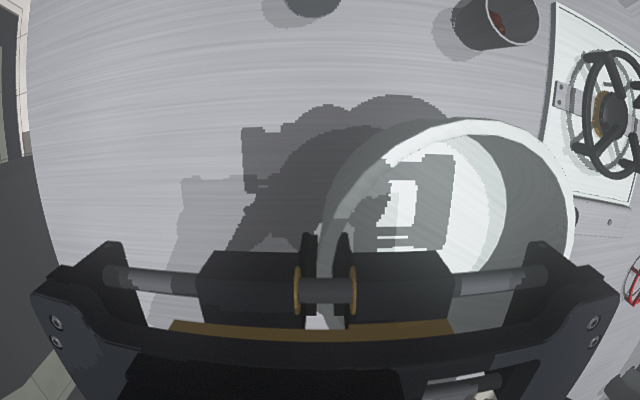

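View pics/s6.png

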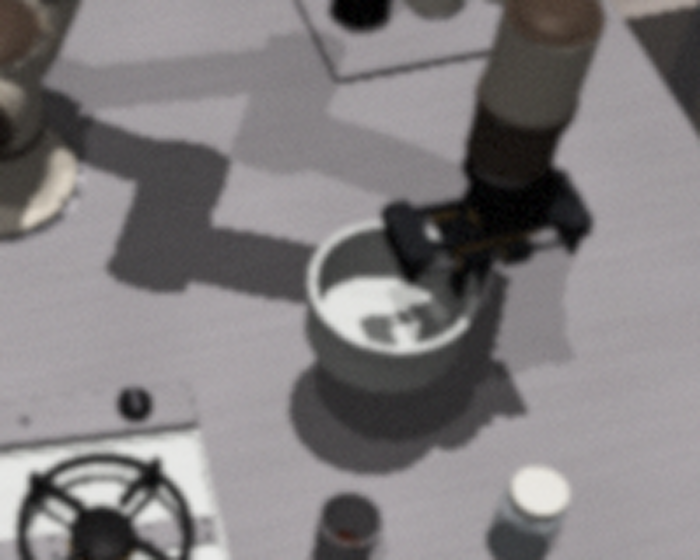

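Call:
move_arm(motion=[0.1,0.3,0,0,0,0,1,0.3,0.9,0,0,0,0,1,0.55,1.7,0,0,0,0,1,0.8,2.5,0,0,0,0,1,1.05,3.3,0,0,0,0,1,1.3,4.1,0,0,0,0,1,1.6,4.9,0,0,0,0,1,1.9,5.7,0,0,0,0,1,2.15,6.5,0,0,0,0,1,2.4,7.2,0,0,0,0,1,2.5,7.7,0,0,0,0,1,2.6,8,0,0.06,0,0,1,2.64,8.1,0,0.06,0,0,1,2.64,8.1,0,0.06,0,0,1,2.64,8.1,0,0.06,0,0,1,2.64,8.1,0,0.06,0,0,1,2.64,8.1,0,0.06,0,0,1,2.64,8.1,0,0.06,0,0,1])

```text
time_s: 12.33
tcp_pos: [0.5367, 0.0666, 0.1715]
ee_rot: [[1.0, 0.0, -0.002], [0.0, -1.0, 0.0], [-0.002, -0.0, -1.0]]
wrist_force: [0.0, 0.4, -5.8]
gripper_width: 0.093
```

```bash
python3 - <<'E'
from h import *
s=r.sense();print(s["wrist_force"],s["moment"],s["gripper_width"]*87,s["tcp_pos"])
cv2.imwrite("pics/w7.png",imaging.capture("wrist"))
im=imaging.capture("top");cv2.imwrite("pics/t7.png",cv2.resize(im[130:260,230:380],None,fx=5,fy=5))
im=imaging.capture("scene");cv2.imwrite("pics/s7.png",cv2.resize(im[120:260,270:430],None,fx=4,fy=4))
go([.537,-.0142+.08,.113],0)
E
```

```text
[ 0.04411626  0.44432084 -5.7861934 ] [ 0.41623172 -0.04024316  0.00685888] 8.112540794639788 [0.53669895 0.06662348 0.17146126]
shift [0.007 0.015 1.464] turn [-0.003  0.019 -0.   ] | tcp [0.5368 0.0664 0.1716] t 12.48
```

View pics/t7.png

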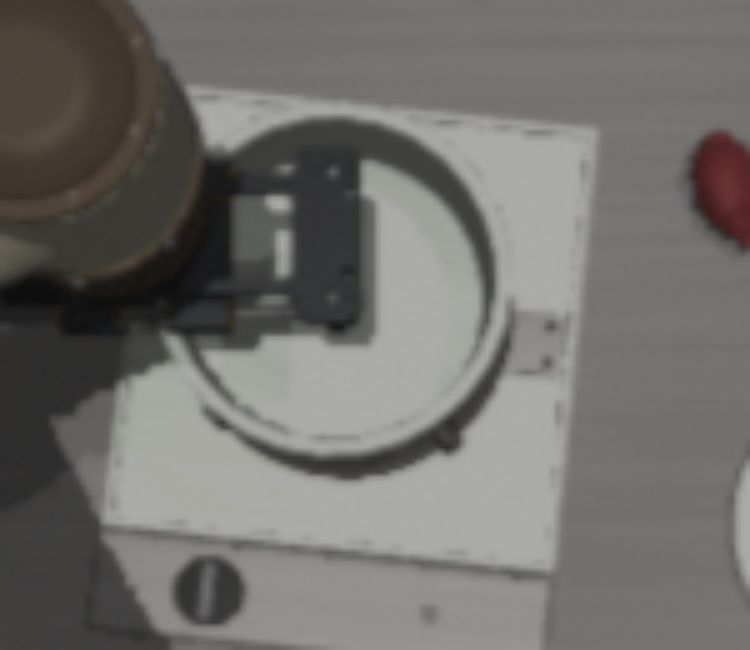

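View pics/s7.png

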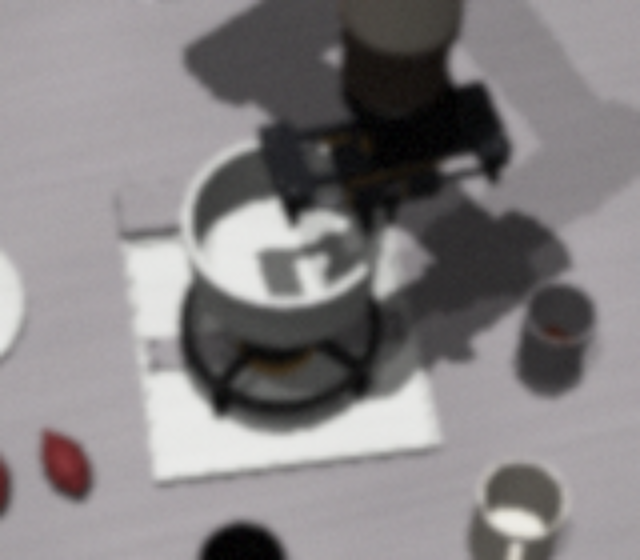

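Call:
move_arm(motion=[0,0.01,0.3,0,0,0,1,0,0.02,0.7,0,0,0,1,0,0.02,1,0,0,0,1,0,0.02,1.2,0,0,0,1,0,0.02,1.35,0,0,0,1,0,0.02,1.42,0,0,0,1,0,0.02,1.46,0,0,0,1,0,0.02,1.48,0,0,0,1,0,0.02,1.5,0,0,0,1,0,0.02,1.5,0,0,0,1])

```text
time_s: 13.32
tcp_pos: [0.5373, 0.0659, 0.1125]
ee_rot: [[1.0, 0.0, 0.0], [0.0, -1.0, 0.001], [0.0, -0.001, -1.0]]
wrist_force: [-2.4, 2.8, -1.5]
gripper_width: 0.09
```

```bash
python3 - <<'E'
from h import *
s=r.sense();print(s["wrist_force"],s["moment"],s["gripper_width"]*87,s["tcp_pos"])
im=imaging.capture("top")
t=np.linspace(0,2*np.pi,90)
im=cv2.resize(im[130:260,230:380],None,fx=5,fy=5,interpolation=cv2.INTER_CUBIC)
for q in proj("top",np.c_[.5371+.084*np.cos(t),-.0142+.084*np.sin(t),0*t+.14]): cv2.circle(im,tuple(int(round(v)) for v in (q-[230,130]+.4)*5),1,(0,0,255),-1)
cv2.imwrite("pics/t8.png",im)
E
```

```text
[-2.41676044  2.83783221 -1.49602357] [ 0.52586168  0.42180431 -0.14669842] 7.795439360059188 [0.53733476 0.06594809 0.1125288 ]
```

View pics/t8.png

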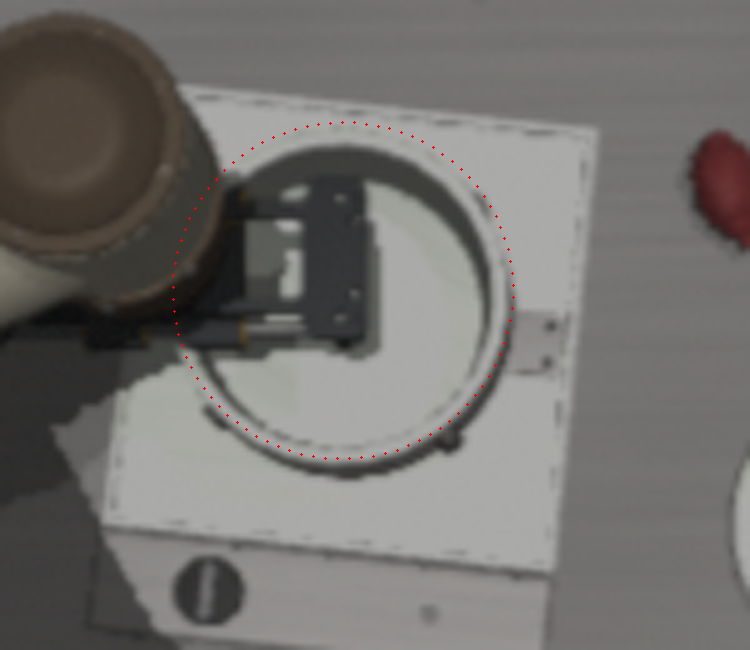

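```bash
python3 - <<'E'
from h import *
im=imaging.capture("top")
cv2.imwrite("pics/t9.png",cv2.resize(im[145:235,255:345],None,fx=6.6,fy=6.6,interpolation=cv2.INTER_CUBIC))
im=imaging.capture("scene");cv2.imwrite("pics/s9.png",cv2.resize(im[140:260,280:420],None,fx=5,fy=5,interpolation=cv2.INTER_CUBIC))
cv2.imwrite("pics/w9.png",imaging.capture("wrist"))
E
```

```text
(no output)
```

View pics/t9.png

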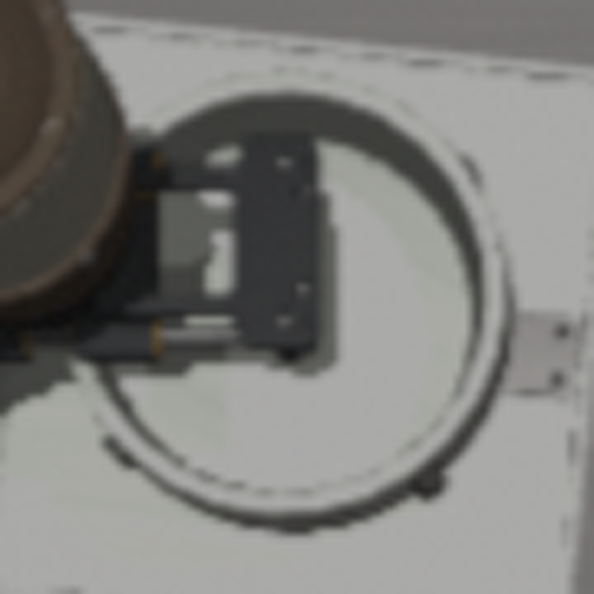

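View pics/s9.png

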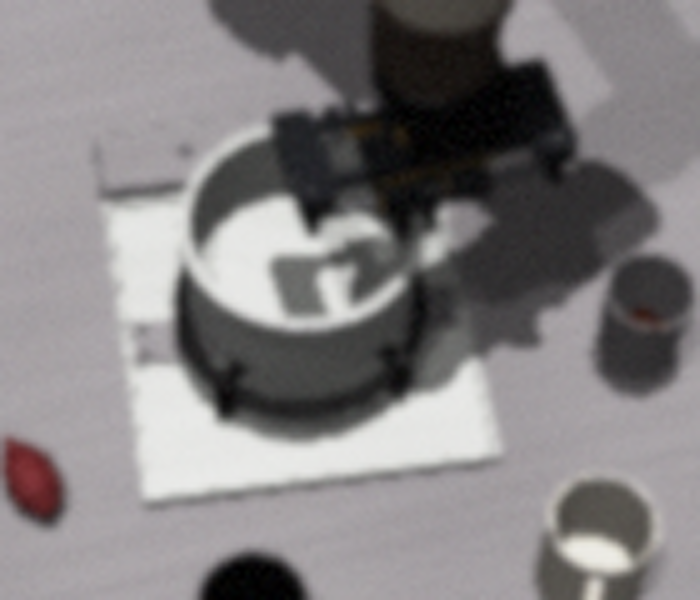

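View pics/w9.png

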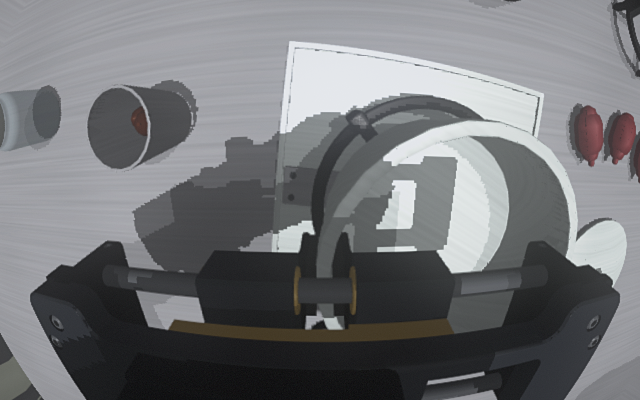

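Call:
move_arm(motion=[0,0,0.02,0,0,0,0.7,0,0,0.02,0,0,0,0.4,0,0,0.02,0,0,0,0.4,0,0,0.02,0,0,0,0.4,0,0,0.02,0,0,0,0.4,0,0,-0.5,0,0,0,0.4,0,0,-1.5,0,0,0,0.4,0,0,-2.5,0,0,0,0,-1,-1,-2.5,0,0,0,0,-2,-2,-2.5,0,0,0,0,-3,-3,-2.5,0,0,0,0,-4,-3.5,-2.5,0,0,0,0,-4,-3.5,-2.5,0,0,0,0,-4,-3.5,-2.5,0,0,0,0,-4,-3.5,-2.5,0,0,0,0])

```text
time_s: 14.77
tcp_pos: [0.3759, 0.207, 0.213]
ee_rot: [[1.0, 0.005, 0.001], [0.005, -1.0, 0.002], [0.001, -0.002, -1.0]]
wrist_force: [0.5, -0.6, -0.4]
gripper_width: 0.499
```

```bash
python3 - <<'E'
from h import *
im=imaging.capture("top");cv2.imwrite("pics/t10.png",im)
t=np.linspace(0,2*np.pi,90)
a=cv2.resize(im[145:235,255:345],None,fx=6,fy=6,interpolation=cv2.INTER_CUBIC);b=a.copy()
for q in proj("top",np.c_[.5371+.084*np.cos(t),-.0142+.084*np.sin(t),0*t+.14]): cv2.circle(b,tuple(int(round(v)) for v in (q-[255,145]+.4)*6),1,(0,0,255),-1)
cv2.imwrite("pics/t10c.png",np.hstack([cv2.resize(a,(400,400)),cv2.resize(b,(400,400))]))
im=imaging.capture("scene");cv2.imwrite("pics/s10.png",cv2.resize(im[140:260,280:420],None,fx=5,fy=5,interpolation=cv2.INTER_CUBIC))
print(r.sense()["tcp_pos"])
E
```

```text
[0.37766568 0.20593706 0.21272926]
```

View pics/t10c.png

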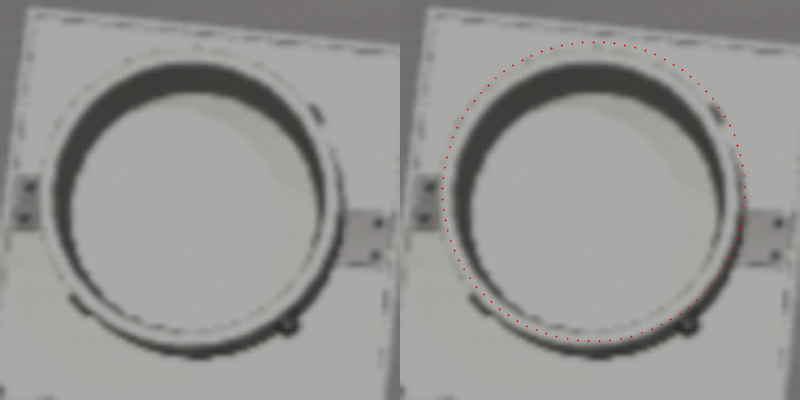

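View pics/s10.png

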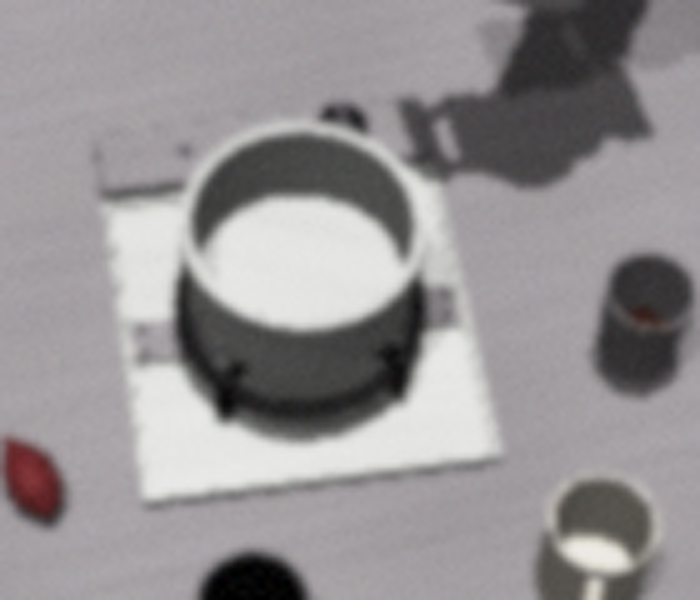

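View pics/t10.png

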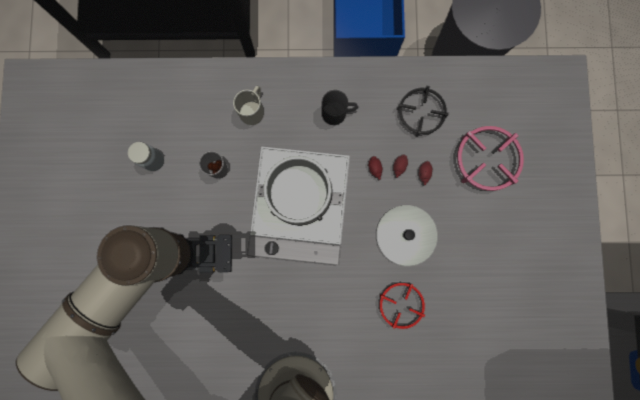

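```bash
python3 - <<'E'
from h import *
from scipy.optimize import least_squares
t=np.linspace(0,2*np.pi,360)
def ext(n,p,R,z):
    u=proj(n,np.c_[p[0]+R*np.cos(t),p[1]+R*np.sin(t),0*t+z]);return np.r_[u[:,0].min(),u[:,0].max(),u[:,1].min(),u[:,1].max()]
A=np.array([41,341.5,46,346.])/4.444+[255,255,145,145]-.4
B=np.array([184,427,120,332.])/5+[280,280,140,140]-.4
for zz in(.14,):
  q=least_squares(lambda p:np.r_[ext("top",p,.084,zz)-A,ext("scene",p,.084,zz)-B],[.537,-.014]);print(q.x,q.fun)
  q=least_squares(lambda p:np.r_[ext("top",p[:2],.084,p[2])-A,ext("scene",p[:2],.084,p[2])-B],[.537,-.014,.14]);print(q.x,q.fun)
E
```

```text
[ 0.53442682 -0.01220225] [-0.51664714 -0.11240488  0.12472675 -0.06111157 -1.02376643  0.21277923
  0.61583374 -0.23477809]
[ 0.53447362 -0.01225983  0.14071088] [-0.52968335 -0.07828888  0.03975889 -0.10049804 -1.0401446   0.21598382
  0.50917108 -0.3308025 ]
```

The pot sits at about (0.5345, -0.012), 3 mm off the support's centre, and its rim is at 140 mm, so it is seated. Next I'll locate the potatoes.

```bash
cat >> h.py <<'E'
def pots(n):
    im=imaging.capture(n);hsv=cv2.cvtColor(im,cv2.COLOR_BGR2HSV)
    m=((hsv[...,0]<10)|(hsv[...,0]>168))&(hsv[...,1]>110)&(hsv[...,2]>30)
    k,l,st,ce=cv2.connectedComponentsWithStats(m.astype(np.uint8),connectivity=8)
    for i in range(1,k):
        if 60<st[i,4]<2500:
            ys,xs=np.nonzero(l==i);W=unproj(n,np.c_[xs,ys],.014)[:,:2];c=W.mean(0)
            ev,V=np.linalg.eigh(np.cov((W-c).T));a=np.degrees(np.arctan2(V[1,1],V[0,1]))
            a=(a+90)%180-90
            print(n,ce[i].round(1),st[i,4],"world",c.round(4),"yaw",round(a,1),"len",4*np.sqrt(ev).round(4))
E
python3 - <<'E'
from h import *
pots("top");pots("scene")
E
```

```text
top [375.1 167. ] 196 world [ 0.6129 -0.2243] yaw 13.4 len [0.0336 0.06  ]
top [400.  165.2] 182 world [ 0.6174 -0.2939] yaw -22.7 len [0.0312 0.06  ]
top [214.4 166. ] 91 world [0.619  0.2251] yaw -67.9 len [0.0288 0.0388]
top [425.5 171.8] 181 world [ 0.5982 -0.3644] yaw -9.1 len [0.0312 0.0592]
top [402.  305.4] 558 world [ 0.233  -0.2882] yaw 36.9 len [0.1504 0.152 ]
scene [248.6 152.9] 229 world [ 0.2248 -0.2887] yaw 23.7 len [0.1496 0.1504]
scene [285.8 235.5] 104 world [ 0.6113 -0.2252] yaw 11.6 len [0.0308 0.058 ]
scene [245.2 240.9] 106 world [ 0.5964 -0.3646] yaw -6.6 len [0.0304 0.0592]
scene [266.3 241.5] 106 world [ 0.6169 -0.295 ] yaw -18.1 len [0.0308 0.0584]
```

```bash
python3 - <<'E'
from h import *
go([.612,-.2248,.12],13)
E
```

```text
shift [ 5.862 10.744  2.303] turn [-0.007 -0.003 -2.619] | tcp [0.3782 0.2053 0.2124] t 14.97
```

Call:
move_arm(motion=[0.9,1.6,0,0,0,-0.4,-0.3,1.8,3.2,0,0,0,-0.8,-0.3,2.7,4.8,0,0,0,-1.2,-0.3,3.6,6.4,0,0,0,-1.6,-0.3,4.5,8,0,0,0,-2,-0.3,5.3,9.6,0,0,0,-2.4,-0.3,5.86,10.74,0.5,0,0,-2.62,-0.3,5.86,10.74,1.5,0,0,-2.62,-0.3,5.86,10.74,2.3,0,0,-2.62,-0.3,5.86,10.74,2.3,0,0,-2.62,-0.3,5.86,10.74,2.3,0,0,-2.62,-0.3,5.86,10.74,2.3,0,0,-2.62,-0.3,5.86,10.74,2.3,0,0,-2.62,-0.3,5.86,10.74,2.3,0,0,-2.62,-0.3])

```text
time_s: 16.13
tcp_pos: [0.6108, -0.2291, 0.116]
ee_rot: [[0.976, 0.219, -0.006], [0.219, -0.976, 0.001], [-0.005, -0.002, -1.0]]
wrist_force: [0.3, -0.3, -0.1]
gripper_width: 0.651
```

```bash
python3 - <<'E'
from h import *
cv2.imwrite("pics/w11.png",imaging.capture("wrist"));pots("scene")
print(proj("wrist",[[.612,-.2248,.016]]), r.sense()["gripper_width"]*87)
go([.612,-.2248,.005],13)
E
```

```text
scene [244.8 152.5] 177 world [ 0.2195 -0.3025] yaw -20.1 len [0.116 0.168]
scene [286.2 235.9] 93 world [ 0.613  -0.2244] yaw 13.3 len [0.0296 0.056 ]
scene [245.1 240.8] 107 world [ 0.5962 -0.3647] yaw -5.9 len [0.0304 0.0596]
scene [266.4 241.6] 100 world [ 0.6174 -0.2947] yaw -18.4 len [0.03   0.0564]
[[322.5879844  196.07968906]] 56.61920358159508
shift [ 0.028 -0.027  2.856] turn [-0.012  0.015 -0.03 ] | tcp [ 0.6113 -0.2262  0.1192] t 16.23
```

View pics/w11.png

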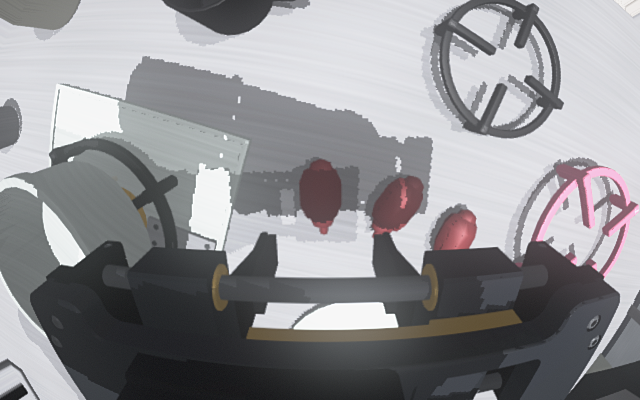

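Call:
move_arm(motion=[0.03,-0.03,0.7,0,0,0,-0.3,0.03,-0.03,1.4,0,0,0,-0.3,0.03,-0.03,2,0,0,0,-0.3,0.03,-0.03,2.5,0,0,0,-0.3,0.03,-0.03,2.83,0,0,0,-0.3,0.03,-0.03,2.83,0,0,0,-0.3,0.03,-0.03,2.83,0,0,0,0,0.03,-0.03,2.83,0,0,0,0.3,0.03,-0.03,2.83,0,0,0,0.6,0.03,-0.03,2.83,0,0,0,1,0.03,-0.03,2.83,0,0,0,1,0.03,-0.03,2.83,0,0,0,1,0.03,-0.03,2.83,0,0,0,1,0.03,-0.03,2,0,0,0,1,0.03,-0.03,1,0,0,0,1,0.03,-0.03,0,0,0,0,1,0.03,-0.03,-1,0,0,0,1,0.03,-0.03,-2,0,0,0,1,0.03,-0.03,-2,0,0,0,1,0.03,-0.03,-2,0,0,0,1])

```text
time_s: 17.9
tcp_pos: [0.6137, -0.225, 0.2027]
ee_rot: [[0.975, 0.222, 0.005], [0.222, -0.975, 0.0], [0.005, 0.001, -1.0]]
wrist_force: [0.1, 0.1, -1.4]
gripper_width: 0.412
```

```bash
python3 - <<'E'
from h import *
cv2.imwrite("pics/w12.png",imaging.capture("wrist"));pots("scene")
print(r.sense()["gripper_width"]*87,r.sense()["wrist_force"])
go([.5345,-.0122-.033,.2],0)
E
```

```text
scene [243.6 153.6] 162 world [ 0.2235 -0.308 ] yaw -7.8 len [0.1032 0.1664]
scene [282.9 208.1] 65 world [ 0.501  -0.2121] yaw -17.7 len [0.0328 0.0384]
scene [245.1 240.8] 107 world [ 0.5962 -0.3647] yaw -5.9 len [0.0304 0.0596]
scene [266.4 241.3] 105 world [ 0.6164 -0.2944] yaw -16.0 len [0.0316 0.0572]
35.6793114242376 [-0.30208731  0.61866185 -1.26410443]
shift [-0.881 -4.798 -0.031] turn [-0.026  0.036  2.565] | tcp [ 0.6114 -0.2245  0.1982] t 18.0
```

View pics/w12.png

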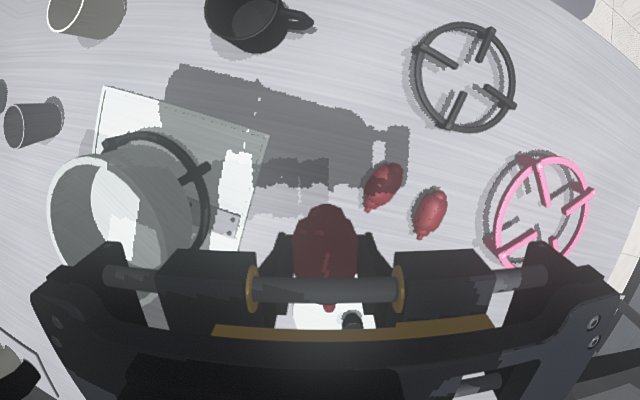

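Call:
move_arm(motion=[-0.2,-1,0,0,0,0.5,1,-0.4,-2,0,0,0,1,1,-0.6,-3,0,0,0,1.6,1,-0.8,-4,0,0,0,2.2,1,-0.88,-4.8,0,0,0,2.56,1,-0.88,-4.8,0,0,0,2.56,1,-0.88,-4.8,0,0,0,2.56,1,-0.88,-4.8,0,0,0,2.56,1,-0.88,-4.8,0.8,0,0,2.56,1,-0.88,-4.8,1.6,0,0,2.56,1,-0.88,-4.8,2.2,0,0,2.56,1,-0.88,-4.8,2.6,0,0,2.56,1,-0.88,-4.8,2.85,0,0,2.56,1,-0.88,-4.8,2.85,0,0,2.56,1,-0.88,-4.8,2.85,0,0,2.56,1])

```text
time_s: 19.25
tcp_pos: [0.5345, -0.0457, 0.0844]
ee_rot: [[1.0, -0.001, -0.004], [-0.001, -1.0, 0.001], [-0.004, -0.001, -1.0]]
wrist_force: [-0.6, -0.4, -0.1]
gripper_width: 0.413
```

```bash
python3 - <<'E'
from h import *
cv2.imwrite("pics/w13.png",imaging.capture("wrist"))
print(r.sense()["gripper_width"]*87,r.sense()["wrist_force"],r.sense()["tcp_pos"])
E
```

```text
36.377147503763354 [ 0.01999709 -0.47836251 -1.52900969] [ 0.53512252 -0.04543352  0.08533492]
```

View pics/w13.png

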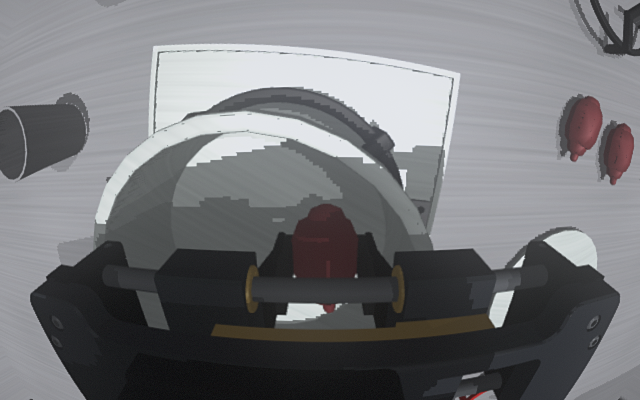

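Call:
move_arm(motion=[0,0,0.1,0,0,0,1,0,0,0.1,0,0,0,0.1,0,0,0.1,0,0,0,-0.03,0,0,0.1,0,0,0,-0.03,0,0,0.1,0,0,0,-0.03,0,0,-0.6,0,0,0,-0.03,0,0,-1.5,0,0,0,-0.03,0,0,-2.4,0,0,0,-0.1,0,0,-3,0,0,0,-0.3,0,0,-3,0,0,0,-0.3])

```text
time_s: 20.13
tcp_pos: [0.5389, -0.0455, 0.2121]
ee_rot: [[1.0, 0.001, 0.011], [0.001, -1.0, 0.002], [0.011, -0.002, -1.0]]
wrist_force: [0.7, -0.8, -0.0]
gripper_width: 0.61
```

```bash
python3 - <<'E'
from h import *
cv2.imwrite("pics/w14.png",imaging.capture("wrist"));pots("scene")
im=imaging.capture("scene");cv2.imwrite("pics/s14.png",cv2.resize(im[140:260,220:420],None,fx=4,fy=4,interpolation=cv2.INTER_CUBIC))
go([.617,-.2945,.2],-19)
E
```

```text
scene [248.6 153. ] 228 world [ 0.2253 -0.2888] yaw -6.7 len [0.1492 0.1516]
scene [330.5 195.6] 62 world [ 0.4927 -0.0338] yaw 10.1 len [0.0268 0.0484]
scene [245.1 240.8] 107 world [ 0.5962 -0.3647] yaw -5.9 len [0.0304 0.0596]
scene [266.3 241.3] 106 world [ 0.6164 -0.2949] yaw -17.4 len [0.0308 0.0584]
shift [2.058 6.224 0.109] turn [-0.021  0.031  3.796] | tcp [ 0.5348 -0.0455  0.2051] t 20.28
```

View pics/w14.png

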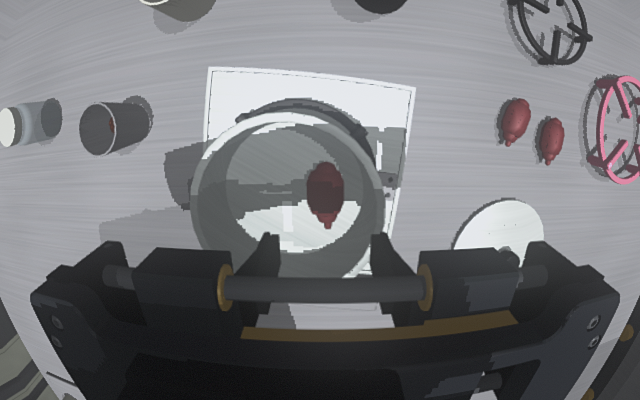

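View pics/s14.png

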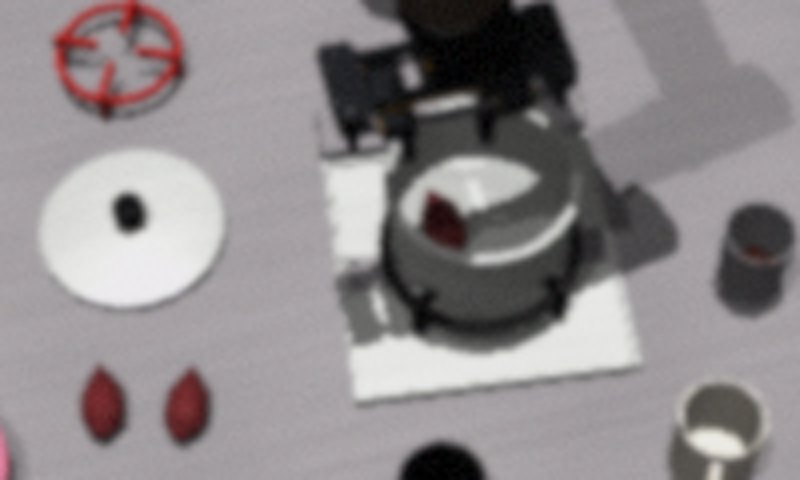

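Potato 0 is in the pot (wrist image (325,192)). Now potato 1.

Call:
move_arm(motion=[0.35,1.04,0,0,0,0.6,-0.3,0.7,2.1,0,0,0,1.3,-0.3,1.05,3.1,0,0,0,1.9,-0.3,1.4,4.2,0,0,0,2.5,-0.3,1.75,5.2,0,0,0,3.2,-0.3,2.06,6.22,0.1,0,0,3.8,-0.3,2.06,6.22,0.8,0,0,3.8,-0.3,2.06,6.22,1.6,0,0,3.8,-0.3,2.06,6.22,2.2,0,0,3.8,-0.3,2.06,6.22,2.2,0,0,3.8,-0.3,2.06,6.22,2.2,0,0,3.8,-0.3,2.06,6.22,2.2,0,0,3.8,-0.3])

```text
time_s: 21.28
tcp_pos: [0.6176, -0.2943, 0.1172]
ee_rot: [[0.946, -0.325, -0.002], [-0.325, -0.946, 0.001], [-0.002, -0.001, -1.0]]
wrist_force: [-0.3, -0.2, 0.0]
gripper_width: 0.651
```

```bash
python3 - <<'E'
from h import *
cv2.imwrite("pics/w15.png",imaging.capture("wrist"));pots("scene")
print(proj("wrist",[[.617,-.2945,.016],[.597,-.3645,.016]]), r.sense()["gripper_width"]*87)
go([.617,-.2945,.005],-19)
E
```

```text
scene [248.7 147.7] 134 world [ 0.2001 -0.2842] yaw 76.3 len [0.0928 0.1648]
scene [330.1 194.9] 72 world [ 0.4898 -0.0343] yaw 11.3 len [0.0288 0.0508]
scene [245.5 241.3] 94 world [ 0.5981 -0.3638] yaw -6.3 len [0.0292 0.0552]
scene [266.1 241.6] 99 world [ 0.6173 -0.2956] yaw -19.7 len [0.0304 0.0556]
[[325.20301993 198.95332035]
 [404.75777043 195.03773226]] 56.75573489751158
shift [-0.029  0.021  2.842] turn [-0.014 -0.011  0.008] | tcp [ 0.6182 -0.2942  0.1187] t 21.38
```

View pics/w15.png

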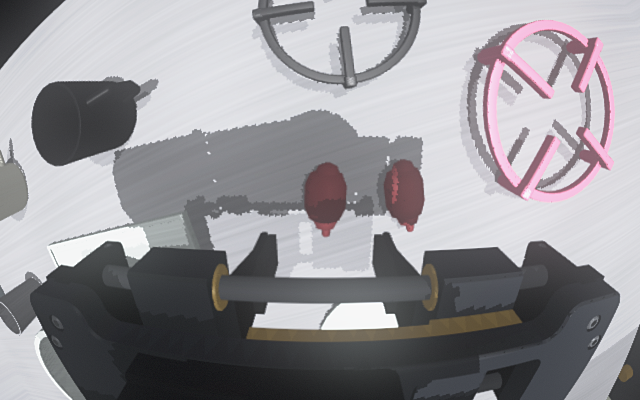

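Call:
move_arm(motion=[-0.03,0.02,0.7,0,0,0,-0.3,-0.03,0.02,1.4,0,0,0,-0.3,-0.03,0.02,2,0,0,0,-0.3,-0.03,0.02,2.5,0,0,0,-0.3,-0.03,0.02,2.83,0,0,0,-0.3,-0.03,0.02,2.83,0,0,0,-0.3,-0.03,0.02,2.83,0,0,0,0,-0.03,0.02,2.83,0,0,0,0.3,-0.03,0.02,2.83,0,0,0,0.6,-0.03,0.02,2.83,0,0,0,1,-0.03,0.02,2.83,0,0,0,1,-0.03,0.02,2.83,0,0,0,1,-0.03,0.02,2.83,0,0,0,1,-0.03,0.02,2,0,0,0,1,-0.03,0.02,1,0,0,0,1,-0.03,0.02,0,0,0,0,1,-0.03,0.02,-1,0,0,0,1,-0.03,0.02,-2,0,0,0,1,-0.03,0.02,-2,0,0,0,1,-0.03,0.02,-2,0,0,0,1])

```text
time_s: 23.05
tcp_pos: [0.618, -0.295, 0.2022]
ee_rot: [[0.946, -0.325, 0.008], [-0.325, -0.946, -0.001], [0.008, -0.002, -1.0]]
wrist_force: [-0.7, 0.5, -1.5]
gripper_width: 0.416
```

```bash
python3 - <<'E'
from h import *
pots("scene")
print(r.sense()["gripper_width"]*87,r.sense()["wrist_force"])
go([.5345,-.0122+.034,.2],0)
E
```

```text
scene [330.2 195. ] 71 world [ 0.49   -0.0342] yaw 10.2 len [0.0288 0.0504]
scene [258.7 214.7] 72 world [ 0.5061 -0.3008] yaw 9.3 len [0.0336 0.0412]
scene [245.5 241.1] 96 world [ 0.5974 -0.3636] yaw -6.0 len [0.0296 0.0564]
35.92427084578594 [ 0.17521539 -0.26682089 -1.35101477]
shift [-4.512 -6.806 -0.013] turn [-0.022 -0.028 -3.798] | tcp [ 0.6166 -0.2944  0.1992] t 23.1
```

Call:
move_arm(motion=[-0.7,-1.05,0,0,0,-0.6,1,-1.4,-2.1,0,0,0,-1.2,1,-2.1,-3.15,0,0,0,-1.8,1,-2.8,-4.2,0,0,0,-2.4,1,-3.5,-5.25,0,0,0,-3,1,-4.1,-6.2,0,0,0,-3.5,1,-4.51,-6.8,0,0,0,-3.8,1,-4.51,-6.8,0,0,0,-3.8,1,-4.51,-6.8,0,0,0,-3.8,1,-4.51,-6.8,0,0,0,-3.8,1,-4.51,-6.8,0.8,0,0,-3.8,1,-4.51,-6.8,1.6,0,0,-3.8,1,-4.51,-6.8,2.2,0,0,-3.8,1,-4.51,-6.8,2.6,0,0,-3.8,1,-4.51,-6.8,2.9,0,0,-3.8,1,-4.51,-6.8,2.9,0,0,-3.8,1,-4.51,-6.8,2.9,0,0,-3.8,1])

```text
time_s: 24.52
tcp_pos: [0.5341, 0.0203, 0.082]
ee_rot: [[1.0, -0.001, -0.001], [-0.001, -1.0, 0.0], [-0.001, -0.0, -1.0]]
wrist_force: [-0.1, -0.7, -0.1]
gripper_width: 0.414
```

```bash
python3 - <<'E'
from h import *
cv2.imwrite("pics/w16.png",imaging.capture("wrist"))
print(r.sense()["gripper_width"]*87,r.sense()["wrist_force"],r.sense()["tcp_pos"])
E
```

```text
35.95115235678471 [ 0.72112793  0.6097318  -0.2405406 ] [0.53495806 0.02078808 0.08313788]
```

View pics/w16.png

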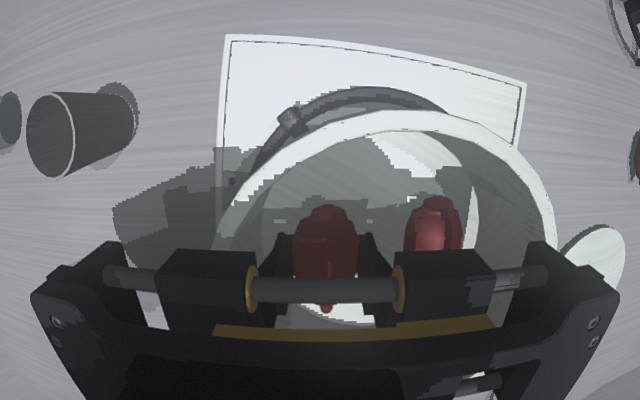

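Call:
move_arm(motion=[0,0,0.1,0,0,0,1,0,0,0.1,0,0,0,0.1,0,0,0.1,0,0,0,-0.03,0,0,0.1,0,0,0,-0.03,0,0,0.1,0,0,0,-0.03,0,0,-0.6,0,0,0,-0.03,0,0,-1.5,0,0,0,-0.03,0,0,-2.4,0,0,0,-0.1,0,0,-3,0,0,0,-0.3,0,0,-3,0,0,0,-0.3])

```text
time_s: 25.4
tcp_pos: [0.5383, 0.0214, 0.2099]
ee_rot: [[1.0, 0.0, 0.015], [0.0, -1.0, 0.003], [0.015, -0.003, -1.0]]
wrist_force: [0.1, 0.2, 1.0]
gripper_width: 0.61
```

```bash
python3 - <<'E'
from h import *
cv2.imwrite("pics/w17.png",imaging.capture("wrist"));pots("scene")
go([.597,-.3642,.2],-8)
E
```

```text
scene [248.6 153. ] 228 world [ 0.2253 -0.2887] yaw 12.8 len [0.1488 0.1516]
scene [348.7 192.2] 79 world [0.4954 0.0345] yaw -0.8 len [0.0288 0.0576]
scene [330.6 195.3] 63 world [ 0.492 -0.033] yaw 13.2 len [0.026 0.05 ]
scene [245.2 240.9] 106 world [ 0.5964 -0.3646] yaw -6.6 len [0.0304 0.0592]
shift [1.559 9.628 0.096] turn [-0.03  -0.051  1.588] | tcp [0.535  0.021  0.2044] t 25.5
```

View pics/w17.png

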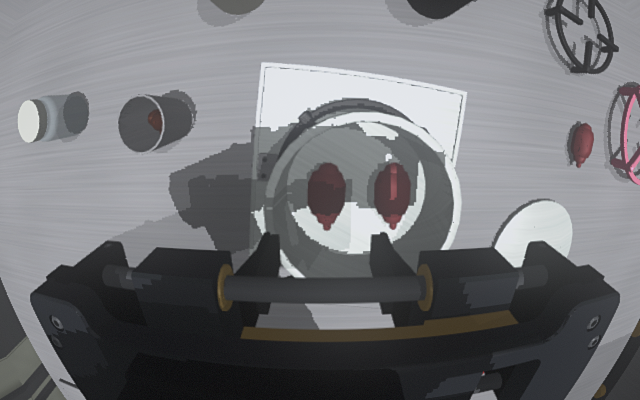

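Two potatoes lie side by side in the pot at (326,193) and (392,193). Now the third.

Call:
move_arm(motion=[0.16,1,0,0,0,0.2,-0.3,0.32,2,0,0,0,0.4,-0.3,0.48,3,0,0,0,0.5,-0.3,0.64,4,0,0,0,0.7,-0.3,0.8,5,0,0,0,0.8,-0.3,0.97,6,0,0,0,1,-0.3,1.13,7,0,0,0,1.2,-0.3,1.3,8,0,0,0,1.4,-0.3,1.45,9,0,0,0,1.6,-0.3,1.56,9.63,0.1,0,0,1.6,-0.3,1.56,9.63,0.8,0,0,1.6,-0.3,1.56,9.63,1.6,0,0,1.6,-0.3,1.56,9.63,2.2,0,0,1.6,-0.3,1.56,9.63,2.2,0,0,1.6,-0.3,1.56,9.63,2.2,0,0,1.6,-0.3,1.56,9.63,2.2,0,0,1.6,-0.3])

```text
time_s: 26.83
tcp_pos: [0.5982, -0.3644, 0.1168]
ee_rot: [[0.99, -0.139, 0.006], [-0.139, -0.99, 0.001], [0.005, -0.002, -1.0]]
wrist_force: [0.3, -0.4, 0.5]
gripper_width: 0.648
```

```bash
python3 - <<'E'
from h import *
cv2.imwrite("pics/w18.png",imaging.capture("wrist"));pots("scene")
print(proj("wrist",[[.597,-.3642,.016]]), r.sense()["gripper_width"]*87)
go([.597,-.3642,.005],-8)
E
```

```text
scene [250.1 148.3] 149 world [ 0.2044 -0.2795] yaw 64.4 len [0.0944 0.1668]
scene [348.5 191.9] 86 world [0.4939 0.0341] yaw -4.0 len [0.0284 0.0616]
scene [330.4 195.1] 67 world [ 0.4907 -0.0335] yaw 6.9 len [0.0276 0.05  ]
scene [245.2 241.2] 98 world [ 0.5975 -0.3647] yaw -6.2 len [0.0296 0.0568]
[[324.35049884 200.55285344]] 56.763151605488495
shift [-0.066  0.006  2.83 ] turn [-0.019 -0.092 -0.003] | tcp [ 0.5987 -0.3644  0.1182] t 26.93
```

View pics/w18.png

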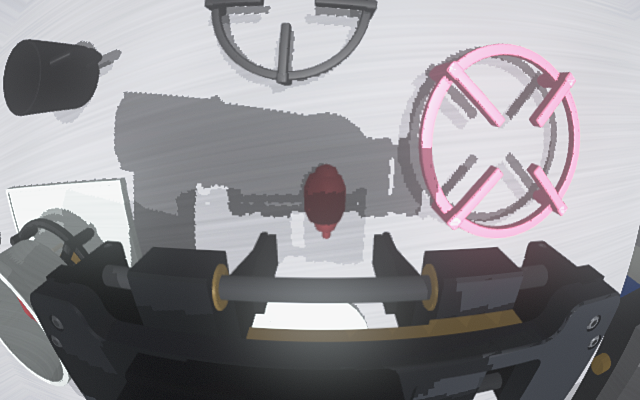

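Call:
move_arm(motion=[-0.06,0,0.7,0,-0.09,0,-0.3,-0.06,0,1.4,0,-0.09,0,-0.3,-0.06,0,2,0,-0.09,0,-0.3,-0.06,0,2.5,0,-0.09,0,-0.3,-0.06,0,2.8,0,-0.09,0,-0.3,-0.06,0,2.8,0,-0.09,0,-0.3,-0.06,0,2.8,0,-0.09,0,0,-0.06,0,2.8,0,-0.09,0,0.3,-0.06,0,2.8,0,-0.09,0,0.6,-0.06,0,2.8,0,-0.09,0,1,-0.06,0,2.8,0,-0.09,0,1,-0.06,0,2.8,0,-0.09,0,1,-0.06,0,2.8,0,-0.09,0,1,-0.06,0,2,0,-0.09,0,1,-0.06,0,1,0,-0.09,0,1,-0.06,0,0,0,-0.09,0,1,-0.06,0,-1,0,-0.09,0,1,-0.06,0,-2,0,-0.09,0,1,-0.06,0,-2,0,-0.09,0,1,-0.06,0,-2,0,-0.09,0,1])

```text
time_s: 28.6
tcp_pos: [0.5969, -0.3645, 0.2017]
ee_rot: [[0.99, -0.139, 0.007], [-0.139, -0.99, -0.0], [0.007, -0.0, -1.0]]
wrist_force: [-0.1, 0.9, -1.5]
gripper_width: 0.412
```

```bash
python3 - <<'E'
from h import *
pots("scene")
print(r.sense()["gripper_width"]*87,r.sense()["wrist_force"])
go([.5345,-.0125,.2],0)
E
```

```text
scene [348.5 191.9] 85 world [0.4942 0.0341] yaw -4.7 len [0.0284 0.0612]
scene [330.4 195.1] 67 world [ 0.4907 -0.0335] yaw 6.9 len [0.0276 0.05  ]
scene [235.8 213.5] 87 world [ 0.4806 -0.3789] yaw 7.6 len [0.036  0.0468]
35.74875245567975 [-0.10363869  0.22829127 -1.54734207]
shift [-2.74  -8.484 -0.018] turn [-0.026 -0.018 -1.607] | tcp [ 0.5956 -0.3638  0.1986] t 28.65
```

Call:
move_arm(motion=[-0.33,-1,0,0,0,-0.2,1,-0.66,-2,0,0,0,-0.4,1,-1,-3,0,0,0,-0.6,1,-1.3,-4,0,0,0,-0.8,1,-1.65,-5,0,0,0,-1,1,-1.95,-6,0,0,0,-1.2,1,-2.3,-7,0,0,0,-1.4,1,-2.6,-8,0,0,0,-1.6,1,-2.74,-8.5,0,0,0,-1.6,1,-2.74,-8.5,0,0,0,-1.6,1,-2.74,-8.5,0,0,0,-1.6,1,-2.74,-8.5,0,0,0,-1.6,1,-2.74,-8.5,0.8,0,0,-1.6,1,-2.74,-8.5,1.6,0,0,-1.6,1,-2.74,-8.5,2.1,0,0,-1.6,1,-2.74,-8.5,2.3,0,0,-1.6,1,-2.74,-8.5,2.3,0,0,-1.6,1,-2.74,-8.5,2.3,0,0,-1.6,1])

```text
time_s: 30.15
tcp_pos: [0.5351, -0.0127, 0.1071]
ee_rot: [[1.0, -0.002, 0.002], [-0.002, -1.0, 0.002], [0.002, -0.002, -1.0]]
wrist_force: [0.3, 0.2, -0.8]
gripper_width: 0.411
```

Call:
move_arm(motion=[0,0,0,0,0,0,1,0,0,0,0,0,0,0.1,0,0,0,0,0,0,-0.1,0,0,0,0,0,0,-0.1,0,0,0,0,0,0,-0.1,0,0,-0.6,0,0,0,-0.1,0,0,-1.5,0,0,0,-0.1,0,0,-2.4,0,0,0,-0.3,0,0,-2.4,0,0,0,-0.6,0,0,-2.4,0,0,0,-0.6])

```text
time_s: 30.98
tcp_pos: [0.5363, -0.0124, 0.2058]
ee_rot: [[1.0, -0.002, 0.008], [-0.002, -1.0, 0.003], [0.008, -0.003, -1.0]]
wrist_force: [-0.6, 0.6, -1.2]
gripper_width: 0.699
```

```bash
python3 - <<'E'
from h import *
cv2.imwrite("pics/w19.png",imaging.capture("wrist"))
s=r.sense();print(s["tcp_pos"],s["joints"],s["gripper_width"])
E
```

```text
[ 0.53495904 -0.01263173  0.20380522] [ 15.96213495  14.07699166 -13.91778694  -0.11460384 -61.78730744
  73.96310538] 0.732851041622636
```

View pics/w19.png

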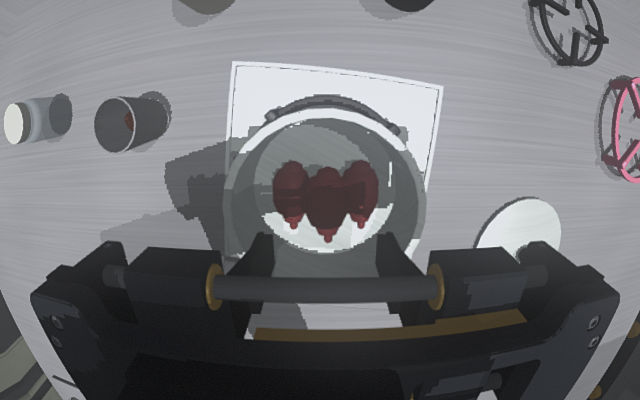

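All three potatoes are in the pot: two on the floor and the third nested on top between them, around (326,195). Next is the cup. I'll grip it with the tool leaning outward 45°, so that a later roll of the wrist tips it well past horizontal.

```bash
cat >> h.py <<'E'
def Rlean(psi,al,roll=0):
    "tool pointing azimuth psi, al deg below horizontal, x up; then rolled about tool z"
    from scipy.spatial.transform import Rotation as Ro
    p,a=np.radians([psi,al])
    z=np.array([np.cos(p)*np.cos(a),np.sin(p)*np.cos(a),-np.sin(a)]);x=np.array([np.cos(p)*np.sin(a),np.sin(p)*np.sin(a),np.cos(a)])
    return np.c_[x,np.cross(z,x),z]@Ro.from_euler("z",roll,degrees=True).as_matrix()
E
python3 - <<'E'
from h import *
R=Rlean(33.7,45);G=np.array([.612,.216,.058]);tcp=G+.019*R[:,2];pre=tcp-.12*R[:,2]+[0,0,.06];print(tcp,pre)
go(pre,R=R)
im=imaging.capture("scene");cv2.imwrite("pics/cup2.png",cv2.resize(im[140:260,350:500],None,fx=5,fy=5))
E
```

```text
[0.62317733 0.22345435 0.04456497] [0.55258368 0.17637424 0.18941778]
shift [ 0.429 -4.725  0.374] turn [ 2.636  8.687 -6.416] | tcp [ 0.535  -0.0126  0.2038] t 31.03
```

View pics/cup2.png

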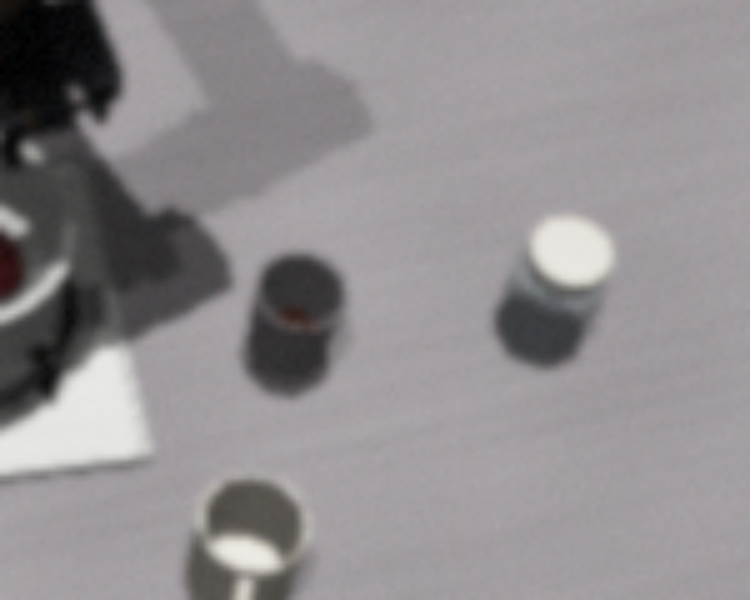

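Call:
move_arm(motion=[0.1,-1,-0.5,0,0,-1.2,-1,0.2,-2,-0.7,0,0,-2.4,-1,0.3,-3,-0.7,0,0,-3.6,-1,0.4,-4,-0.7,0,0,-4.8,-1,0.43,-4.7,-0.7,0,0,-6,-1,0.43,-4.7,-0.7,0,0,-6.8,-1,0.43,-4.7,-0.7,0,0,-6.8,-1,0.43,-4.7,-0.7,0,0,-6.8,-1,0.43,-4.7,-0.7,0,0,-6.8,-1])

```text
time_s: 31.83
tcp_pos: [0.5515, 0.1742, 0.23]
ee_rot: [[0.832, 0.555, -0.001], [0.555, -0.832, 0.001], [-0.001, -0.001, -1.0]]
wrist_force: [-0.2, 0.3, -0.7]
gripper_width: 0.996
```

```bash
python3 - <<'E'
from h import *
R=Rlean(33.7,45);G=np.array([.612,.216,.058]);tcp=G+.019*R[:,2];pre=tcp-.12*R[:,2]+[0,0,.06]
go(pre,R=R);print(r.sense()["joints"])
E
```

```text
shift [ 0.054 -0.028  1.015] turn [-1.800e-02  9.007e+00 -1.000e-03] | tcp [0.5515 0.1742 0.23  ] t 31.83
[ 33.52604786  17.23486502  -5.56087089  -0.09099425 -67.23951005
  90.23975197]
```

Call:
move_arm(motion=[0,0,0,0,1.2,0,-1,0,0,0,0,2.4,0,-1,0,0,0,0,3.6,0,-1,0,0,0,0,4.8,0,-1,0,0,0,0,6,0,-1,0,0,0.3,0,7.2,0,-1,0,0,0.6,0,8.4,0,-1,0.05,-0.03,1,0,9,0,-1,0.05,-0.03,1,0,9,0,-1,0.05,-0.03,1,0,9,0,-1,0.05,-0.03,1,0,9,0,-1,0.05,-0.03,1,0,9,0,-1])

```text
time_s: 32.83
tcp_pos: [0.5559, 0.1703, 0.1905]
ee_rot: [[0.588, 0.563, 0.581], [0.392, -0.827, 0.404], [0.708, -0.01, -0.706]]
wrist_force: [0.1, -0.3, 0.5]
gripper_width: 1.003
```

```bash
python3 - <<'E'
from h import *
R=Rlean(33.7,45);G=np.array([.612,.216,.058]);tcp=G+.019*R[:,2]
go(tcp,R=R);print(r.sense()["joints"])
im=imaging.capture("wrist")
t=np.linspace(0,2*np.pi,60)
for q in proj("wrist",np.c_[.612+.0325*np.cos(t),.216+.0325*np.sin(t),0*t+.084]): cv2.circle(im,tuple(int(round(v)) for v in q),1,(0,255,0),-1)
cv2.imwrite("pics/w20.png",im)
E
```

```text
shift [-1.073 -0.116  4.093] turn [-0.159 -0.009 -0.004] | tcp [0.5559 0.1703 0.1905] t 32.83
[ 28.64393392   6.41113261 -30.61841585 -28.5124308   -9.18615265
 121.76201396]
```

View pics/w20.png

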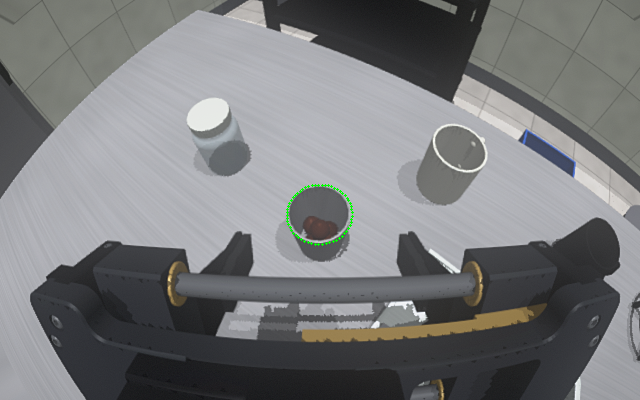

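```bash
cat > fk.py <<'E'
import numpy as np
from scipy.spatial.transform import Rotation as Ro
def rot(a,d): return Ro.from_euler(a,d,degrees=True).as_matrix()
def fk(q,p,s4=1,s6=1):
    a1,d1,a2,a3,d4,L,b,bw=p
    R=rot("z",q[0]);o=R@np.array([a1,-b,d1])
    R2=R@rot("y",q[1]);o=o+R2@np.array([0,0,a2])
    R3=R2@rot("y",-q[2]);o=o+R3@np.array([d4,0,a3])
    R4=R3@rot("x",s4*q[3]);o=o+R4@np.array([0,-bw,0])
    R5=R4@rot("y",-q[4])   # x forward bends down
    o=o+R5@np.array([L,0,0])
    # tool frame: z= R5 x ; with j6=90 tool x = R5 z(up side) 
    B=np.c_[R5@[0,0,1],np.cross(R5@[1,0,0],R5@[0,0,1]),R5@[1,0,0]]
    return o,B@rot("z",s6*(q[5]-90))
E
python3 - <<'E'
from fk import *
from h import r
from scipy.optimize import least_squares
s=r.sense()
D=[([80.1344748,22.0888423,.380131667,-.0312,-68.409,-14.8167],[.26071099,.56737,.22147641],None),
([15.962,14.077,-13.918,-.1146,-61.787,73.963],[.53496,-.01263,.20380],None),
([33.526,17.235,-5.561,-.091,-67.2395,90.2398],[.5515,.1742,.23],None),
(s["joints"],s["tcp_pos"],s["ee_rot"])]
R0=np.array([[.908554,-.417766,-.00085],[-.417767,-.908552,-.0019],[0,.0021,-1]])
for s4 in(1,-1):
  for s6 in(1,-1):
    print(s4,s6,"rot err",np.abs(fk(D[3][0],np.zeros(8),s4,s6)[1]-D[3][2]).max(),np.abs(fk(D[0][0],np.zeros(8),s4,s6)[1]-R0).max())
    f=lambda p:np.r_[np.concatenate([fk(q,p,s4,s6)[0]-t for q,t,_ in D])*1000,(p-[0,.3,.4,0,.4,.35,.08,.08])*.5]
    z=least_squares(f,[0,.3,.4,0,.4,.35,.08,.08]);print(np.round(z.x,3),np.round(z.fun[:12],1))
E
```

```text
1 1 rot err 0.17161557293659774 1.9048052505699393
[-0.4   -0.762  0.812  0.543  0.536  0.07  -0.088  0.242] [ -4.7   1.2   5.2  13.5   8.4 -20.  -11.5  -2.2   6.7   2.2 -14.4   8.1]
1 -1 rot err 0.6714195840095067 0.0010144882963432774
[-0.4   -0.762  0.812  0.543  0.536  0.07  -0.088  0.242] [ -4.7   1.2   5.2  13.5   8.4 -20.  -11.5  -2.2   6.7   2.2 -14.4   8.1]
-1 1 rot err 0.9581357554532457 1.9048394944150473
[ 0.     0.162  0.564 -0.001  0.422  0.307 -0.     0.16 ] [ 0. -0.  0.  0. -0. -0. -0.  0.  0. -0.  0.  0.]
-1 -1 rot err 3.3306690738754696e-16 3.7253152669633124e-05
[ 0.     0.162  0.564 -0.001  0.422  0.307 -0.     0.16 ] [ 0. -0.  0.  0. -0. -0. -0.  0.  0. -0.  0.  0.]
```

```bash
cat >> fk.py <<'E'
from scipy.optimize import least_squares
P=np.array([0,.162,.564,-.001,.422,.307,0,.16])
LO=np.array([-179.83,-69.29,-61.27,-181.25,-171.15,-177.46]);HI=np.array([179.83,118.12,80.66,117.63,-9.14,177.46])
def ik(tcp,R,q0):
    def f(q):
        o,B=fk(q,P,-1,-1);return np.r_[(o-tcp)*10,Ro.from_matrix(B.T@R).as_rotvec(),(q-q0)*1e-6]
    z=least_squares(f,np.clip(q0,LO+.2,HI-.2),bounds=(LO+.1,HI-.1));o,B=fk(z.x,P,-1,-1)
    return z.x,np.linalg.norm(o-tcp)*1000,np.degrees(np.linalg.norm(Ro.from_matrix(B.T@R).as_rotvec()))
def links(q):
    a1,d1,a2,a3,d4,L,b,bw=P
    R=rot("z",q[0]);o=np.array([0,0,d1]);R2=R@rot("y",q[1]);e=o+R2@[0,0,a2];R3=R2@rot("y",-q[2]);w=e+R3@[d4,0,a3];R4=R3@rot("x",-q[3]);w2=w+R4@[0,-bw,0]
    return e,w,w2
def Rside(lean,az=0):
    "tool-down yaw -90(+az), leaned so that tool z goes toward -y (lean>0) in frame turned by az"
    l=np.radians(lean);z=np.array([0,-np.sin(l),-np.cos(l)]);x=np.array([0,-np.cos(l),np.sin(l)])
    return rot("z",az)@np.c_[x,np.cross(z,x),z]
E
python3 - <<'E'
from fk import *
q=np.array([33.5,17.2,-5.6,0,-67,-30.])
for az in(0,20):
  print("az",az);qq=q.copy()
  for lean in (0,20,35,45):
    R=Rside(lean,az);G=np.array([.612,.216,.058]);qq,e,a=ik(G+.019*R[:,2],R,qq);print(lean,np.round(qq,1),round(e,2),round(a,2),[np.round(v,2).tolist() for v in links(qq)])
  print("pour")
  for lean in (45,30,0,-30,-60,-80,-90,-100):
    R=Rside(lean,az);G=np.array([.535,.008,.23]);qq,e,a=ik(G+.019*R[:,2],R,qq);print(lean,np.round(qq,1),round(e,2),round(a,2),[np.round(v,2).tolist() for v in links(qq)])
E
```

```text
az 0
0 [ 33.7  34.1  -7.9  -0.  -48.  -33.7] 0.0 0.0 [[0.26, 0.18, 0.63], [0.52, 0.35, 0.35], [0.61, 0.22, 0.35]]
20 [ 40.   38.2  -9.1  18.2 -57.3 -51.8] 0.0 0.0 [[0.27, 0.22, 0.61], [0.49, 0.41, 0.29], [0.61, 0.31, 0.33]]
35 [ 43.3  42.9  -7.7  26.9 -67.4 -60. ] 0.0 0.0 [[0.28, 0.26, 0.58], [0.47, 0.45, 0.25], [0.61, 0.38, 0.29]]
45 [ 45.1  46.6  -6.4  31.2 -74.7 -63.9] 0.0 0.0 [[0.29, 0.29, 0.55], [0.47, 0.47, 0.21], [0.61, 0.42, 0.26]]
pour
45 [ 34.4  21.8 -26.6  37.2 -74.7 -55.4] 0.0 0.0 [[0.17, 0.12, 0.69], [0.4, 0.28, 0.37], [0.54, 0.21, 0.43]]
30 [ 30.6  17.6 -23.2  27.6 -68.1 -45.4] 0.0 0.0 [[0.15, 0.09, 0.7], [0.42, 0.25, 0.42], [0.53, 0.15, 0.48]]
0 [ 18.3  13.8 -13.1   0.  -63.1 -18.3] 0.0 0.0 [[0.13, 0.04, 0.71], [0.48, 0.16, 0.52], [0.53, 0.01, 0.52]]
-30 [  0.   17.1  -2.5 -31.5 -73.   10.1] 0.0 0.0 [[0.17, 0.0, 0.7], [0.56, 0.0, 0.56], [0.53, -0.14, 0.48]]
-60 [-15.6  26.2   2.3 -56.5 -90.6  28.3] 0.0 0.0 [[0.24, -0.07, 0.67], [0.61, -0.17, 0.5], [0.53, -0.24, 0.37]]
-80 [ -21.9   34.2    2.9  -69.6 -102.9   35.6] 0.0 0.0 [[0.29, -0.12, 0.63], [0.63, -0.25, 0.41], [0.
[... 921 characters left out ...]
]
0 [ 18.3  13.8 -13.1   0.  -63.1   1.7] 0.0 0.0 [[0.13, 0.04, 0.71], [0.48, 0.16, 0.52], [0.53, 0.01, 0.52]]
-30 [  1.3  21.4   2.8 -28.5 -82.9  25.2] 0.0 0.0 [[0.21, 0.0, 0.69], [0.61, 0.01, 0.55], [0.58, -0.13, 0.48]]
-60 [ -11.1   32.3   11.5  -49.8 -103.9   34.4] 0.0 0.0 [[0.3, -0.06, 0.64], [0.68, -0.13, 0.49], [0.62, -0.23, 0.37]]
-80 [ -16.1   40.    14.   -62.7 -116.4   35.8] 0.0 0.0 [[0.35, -0.1, 0.59], [0.71, -0.21, 0.41], [0.63, -0.26, 0.28]]
-90 [ -17.7   43.8   14.3  -69.1 -122.2   35.6] 0.0 0.0 [[0.37, -0.12, 0.57], [0.72, -0.23, 0.36], [0.63, -0.26, 0.23]]
-100 [ -18.9   47.5   14.   -75.6 -127.7   34.9] 0.0 0.0 [[0.39, -0.13, 0.54], [0.73, -0.25, 0.31], [0.63, -0.26, 0.18]]
```

Call:
move_arm(motion=[0,0,0,0,-1.2,0,-1,0,0,0,0,-2.4,0,-1,-0.2,0,-0.2,0,-3.6,0,-1,-0.4,0,-0.4,0,-4.8,0,-1,-0.6,0,-0.6,0,-6,0,-1,-0.7,0,-0.7,0,-7.2,0,-1,-0.7,0,-0.7,0,-8.4,0,-1,-0.7,0,-0.7,0,-9,0,-1,-0.7,0,-0.7,0,-9,0,-1,-0.7,0,-0.7,0,-9,0,-1])

```text
time_s: 33.72
tcp_pos: [0.5232, 0.1484, 0.1901]
ee_rot: [[0.826, 0.563, -0.004], [0.563, -0.826, 0.008], [0.001, -0.009, -1.0]]
wrist_force: [-0.8, 0.1, -0.5]
gripper_width: 0.999
```

```bash
python3 - <<'E'
from h import *
from fk import Rside
print(r.sense()["joints"])
go([.60,.23,.22],R=Rside(0))
E
```

```text
[ 32.63085377  15.74538969 -13.54297871  -0.57821177 -60.66767774
  91.94116188]
shift [ 2.737 -0.609 -0.739] turn [-0.071  0.102 24.858] | tcp [0.5232 0.1484 0.1901] t 33.72
```

Call:
move_arm(motion=[0.2,0,-0.7,0,0,1.35,-1,0.4,-0.1,-0.75,0,0,2.7,-1,0.6,-0.2,-0.75,0,0,4.05,-1,0.8,-0.2,-0.75,0,0,5.4,-1,1,-0.3,-0.75,0,0,6.75,-1,1.2,-0.3,-0.75,0,0,8.1,-1,1.4,-0.4,-0.75,0,0,9.45,-1,1.6,-0.4,-0.75,0,0,10.8,-1,1.8,-0.5,-0.75,0,0,12.15,-1,2,-0.5,-0.75,0,0,13.5,-1,2.2,-0.6,-0.75,0,0,14.85,-1,2.4,-0.6,-0.75,0,0,16.2,-1,2.5,-0.6,-0.75,0,0,17.55,-1,2.6,-0.6,-0.75,0,0,18.9,-1,2.7,-0.6,-0.75,0,0,20.25,-1,2.74,-0.6,-0.75,0,0,21.6,-1,2.74,-0.6,-0.75,0,0,22.95,-1,2.74,-0.6,-0.75,0,0,24.3,-1,2.74,-0.6,-0.75,0,0,24.86,-1,2.74,-0.6,-0.75,0,0,24.86,-1])

```text
time_s: 35.38
tcp_pos: [0.5996, 0.229, 0.2209]
ee_rot: [[-0.002, -1.0, -0.003], [-1.0, 0.002, 0.008], [-0.008, 0.003, -1.0]]
wrist_force: [0.3, -0.6, 0.1]
gripper_width: 0.998
```

```bash
python3 - <<'E'
from h import *
from fk import Rside
print(r.sense()["joints"])
R=Rside(40);G=np.array([.612,.216,.058]);tcp=G+.019*R[:,2];pre=tcp-.1*R[:,2]+[0,0,.05];print(pre)
go(pre,R=R)
E
```

```text
[ 35.09812722  23.74729504   3.05445363  -0.48830575 -69.19151698
 -35.0166447 ]
[0.612     0.2680658 0.1700496]
shift [-0.967 -0.313  1.278] turn [ 3.900e-02  8.088e+00 -6.000e-03] | tcp [0.5996 0.229  0.2209] t 35.38
```

Call:
move_arm(motion=[-0.1,0,0,0,1,0,-1,-0.2,-0.1,0,0,2,0,-1,-0.4,-0.1,0.2,0,3,0,-1,-0.5,-0.2,0.4,0,4,0,-1,-0.6,-0.2,0.6,0,5,0,-1,-0.8,-0.3,0.8,0,6,0,-1,-0.9,-0.31,1,0,7,0,-1,-0.97,-0.31,1.28,0,8.09,0,-1,-0.97,-0.31,1.28,0,8.09,0,-1,-0.97,-0.31,1.28,0,8.09,0,-1,-0.97,-0.31,1.28,0,8.09,0,-1])

```text
time_s: 36.3
tcp_pos: [0.612, 0.268, 0.1708]
ee_rot: [[0.001, -1.0, -0.002], [-0.767, 0.001, -0.642], [0.642, 0.002, -0.767]]
wrist_force: [0.7, 0.9, 0.9]
gripper_width: 1.0
```

```bash
python3 - <<'E'
from h import *
from fk import Rside
print(r.sense()["joints"])
R=Rside(40);G=np.array([.612,.216,.058]);tcp=G+.019*R[:,2]
go(tcp,R=R)
im=imaging.capture("wrist")
t=np.linspace(0,2*np.pi,60)
for q in proj("wrist",np.c_[.612+.0325*np.cos(t),.216+.0325*np.sin(t),0*t+.084]): cv2.circle(im,tuple(int(round(v)) for v in q),1,(0,255,0),-1)
cv2.imwrite("pics/w21.png",im)
E
```

```text
[ 48.00273876  40.77763849   6.27485032  25.35085128 -87.70031898
 -56.46180606]
shift [-0.812 -0.007  3.472] turn [0.025 0.015 0.008] | tcp [0.612  0.268  0.1708] t 36.3
```

View pics/w21.png

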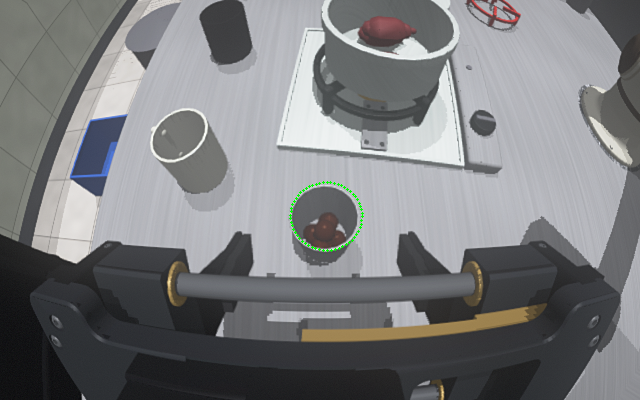

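Call:
move_arm(motion=[-0.4,0,0,0,0,0,-1,-0.81,0,0.3,0,0,0,-1,-0.81,0,0.9,0,0,0,-1,-0.81,0,1.5,0,0,0,-1,-0.81,0,2.1,0,0,0,-1,-0.81,0,2.6,0,0,0,-1,-0.81,0,3,0,0,0,-1,-0.81,0,3.3,0,0,0,-1,-0.81,0,3.47,0,0,0,-1,-0.81,0,3.47,0,0,0,-1,-0.81,0,3.47,0,0,0,-1,-0.81,0,3.47,0,0,0,-1])

```text
time_s: 37.35
tcp_pos: [0.6129, 0.2049, 0.0454]
ee_rot: [[-0.001, -1.0, 0.001], [-0.769, 0.001, -0.64], [0.64, -0.001, -0.769]]
wrist_force: [0.2, 0.1, -0.4]
gripper_width: 0.995
```

```bash
python3 - <<'E'
from h import *
from fk import Rside
R=Rside(40);G=np.array([.612,.216,.058]);tcp=G+.019*R[:,2]
go(tcp,R=R)
print(r.sense()["wrist_force"])
cv2.imwrite("pics/w22.png",imaging.capture("wrist"))
E
```

```text
shift [-0.01   0.023  0.056] turn [-0.006  0.049 -0.017] | tcp [0.6129 0.2049 0.0454] t 37.35
[ 0.23975534  0.09023628 -0.35419255]
```

View pics/w22.png

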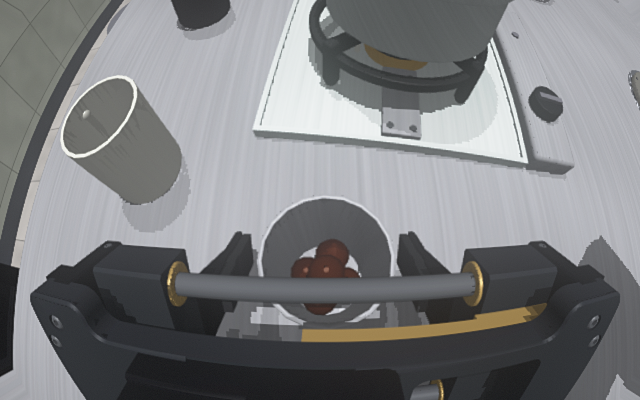

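Well centred, with the nuts visible inside. Close, then lift.

Call:
move_arm(motion=[0,0.02,0.05,0,0,0,-0.8,0,0.02,0.05,0,0,0,-0.5,0,0.02,0.05,0,0,0,-0.3,0,0.02,0.05,0,0,0,0,0,0.02,0.05,0,0,0,0.5,0,0.02,0.05,0,0,0,1,0,0.02,0.05,0,0,0,1,0,0.02,0.05,0,0,0,1,0,0.02,0.05,0,0,0,1,0,0.02,0.05,0,0,0,1])

```text
time_s: 38.23
tcp_pos: [0.6121, 0.2038, 0.044]
ee_rot: [[-0.001, -1.0, 0.001], [-0.769, 0.001, -0.639], [0.639, -0.001, -0.769]]
wrist_force: [-0.9, 1.1, 1.5]
gripper_width: 0.717
```

```bash
python3 - <<'E'
from h import *
from fk import *
s=r.sense();print(s["wrist_force"],s["gripper_width"]*87,s["tcp_pos"])
R=Rside(40);go([.612,.204,.25],R=R)
E
```

```text
[-0.91840141  1.12054967  1.46031797] 62.4192461652648 [0.61206207 0.20380512 0.04396128]
shift [ 3.29  -0.006 -3.963] turn [-0.008  0.05  -0.015] | tcp [0.6121 0.2038 0.044 ] t 38.23
```

Call:
move_arm(motion=[0.1,0,-0.12,0,0,0,1,0.3,0,-0.36,0,0,0,1,0.6,0,-0.72,0,0,0,1,1,0,-1.2,0,0,0,1,1.4,0,-1.7,0,0,0,1,1.8,0,-2.2,0,0,0,1,2.2,0,-2.65,0,0,0,1,2.6,0,-3.1,0,0,0,1,2.9,0,-3.5,0,0,0,1,3.2,0,-3.85,0,0,0,1,3.29,0,-3.96,0,0,0,1,3.29,0,-3.96,0,0,0,1,3.29,0,-3.96,0,0,0,1])

```text
time_s: 39.32
tcp_pos: [0.6113, 0.2037, 0.2493]
ee_rot: [[-0.001, -1.0, -0.0], [-0.769, 0.001, -0.639], [0.639, -0.0, -0.769]]
wrist_force: [0.2, -0.4, -2.0]
gripper_width: 0.721
```

```bash
python3 - <<'E'
from h import *
from fk import *
s=r.sense();print(s["wrist_force"],s["gripper_width"]*87,s["joints"])
cv2.imwrite("pics/w23.png",imaging.capture("wrist"))
R=Rside(40);go(np.array([.535,.012,.245])+.019*R[:,2],R=R)
R=Rside(10);go(np.array([.535,.012,.245])+.019*R[:,2],R=R)
E
```

```text
[ 0.15460497 -0.36574041 -1.99034949] 62.714586051148764 [ 44.38630582  33.74114413   4.08440286  27.15756174 -90.46223589
 -51.66968506]
shift [3.625 1.898 3.61 ] turn [ 0.015  0.042 -0.003] | tcp [0.6112 0.2035 0.2486] t 39.37
shift [3.387 1.898 3.548] turn [ 0.014 -5.958 -0.007] | tcp [0.6112 0.2035 0.2486] t 39.37
```

View pics/w23.png

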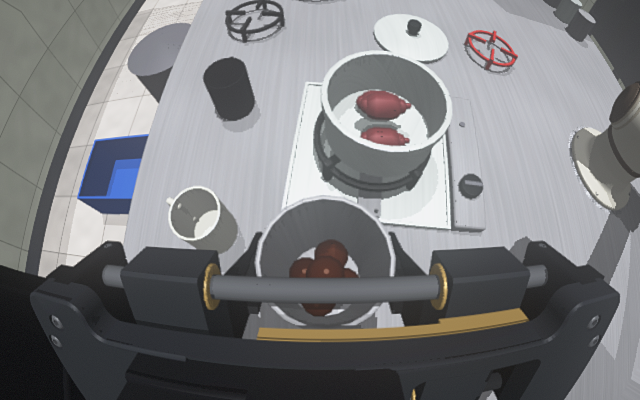

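Call:
move_arm(motion=[0.2,0.1,0.2,0,0,0,1,0.7,0.4,0.7,0,0,0,1,1.2,0.65,1.2,0,0,0,1,1.7,0.9,1.7,0,0,0,1,2.2,1.15,2.2,0,0,0,1,2.7,1.4,2.7,0,0,0,1,3.1,1.6,3.1,0,0,0,1,3.4,1.8,3.4,0,0,0,1,3.62,1.9,3.61,0,0,0,1,3.62,1.9,3.61,0,0,0,1,3.62,1.9,3.61,0,0,0,1])

```text
time_s: 40.28
tcp_pos: [0.5349, -0.0004, 0.2299]
ee_rot: [[-0.0, -1.0, -0.002], [-0.768, 0.001, -0.64], [0.64, 0.001, -0.768]]
wrist_force: [-0.2, 0.3, -0.6]
gripper_width: 0.716
```

```bash
python3 - <<'E'
from h import *
from fk import *
s=r.sense();print(s["joints"]);R0=s["ee_rot"]
G=np.array([.535,.012,.24])
for l in (25,10,-5,-20,-30,-40,-50):
    R=Rside(l);go(G+.019*R[:,2],R=R)
E
```

```text
[ 33.5830295   19.49777858 -24.2531337   33.61460189 -74.08803139
 -51.22388148]
shift [-0.199 -0.003  0.067] turn [ 0.022 -2.963 -0.003] | tcp [ 5.349e-01 -4.000e-04  2.299e-01] t 40.28
shift [-0.314 -0.003  0.02 ] turn [ 0.021 -5.963 -0.006] | tcp [ 5.349e-01 -4.000e-04  2.299e-01] t 40.28
shift [-0.412 -0.002 -0.055] turn [ 0.021 -8.963 -0.009] | tcp [ 5.349e-01 -4.000e-04  2.299e-01] t 40.28
shift [-0.488 -0.002 -0.154] turn [  0.02  -11.963  -0.012] | tcp [ 5.349e-01 -4.000e-04  2.299e-01] t 40.28
shift [-0.523 -0.002 -0.228] turn [  0.019 -13.963  -0.014] | tcp [ 5.349e-01 -4.000e-04  2.299e-01] t 40.28
shift [-0.545 -0.002 -0.308] turn [  0.018 -15.963  -0.016] | tcp [ 5.349e-01 -4.000e-04  2.299e-01] t 40.28
shift [-0.553 -0.002 -0.391] turn [ 1.7000e-02 -1.7963e+01 -1.7000e-02] | tcp [ 5.349e-01 -4.000e-04  2.299e-01] t 40.28
```

Call:
move_arm(motion=[-0.07,0,0.02,0,-1,0,1,-0.13,0,0.05,0,-2,0,1,-0.2,0,0.07,0,-3,0,1,-0.24,0,0.05,0,-4,0,1,-0.28,0,0.03,0,-5,0,1,-0.31,0,0.02,0,-6,0,1,-0.35,0,0,0,-7,0,1,-0.38,0,-0.03,0,-8,0,1,-0.41,0,-0.06,0,-9,0,1,-0.44,0,-0.09,0,-10,0,1,-0.47,0,-0.12,0,-11,0,1,-0.49,0,-0.15,0,-12,0,1,-0.49,0,-0.15,0,-12,0,1,-0.49,0,-0.15,0,-12,0,1])

```text
time_s: 41.45
tcp_pos: [0.5356, 0.0176, 0.2214]
ee_rot: [[-0.003, -1.0, -0.002], [-0.939, 0.003, 0.343], [-0.343, 0.003, -0.939]]
wrist_force: [0.3, 0.2, -2.1]
gripper_width: 0.715
```

```bash
python3 - <<'E'
from h import *
from fk import *
s=r.sense();print(s["joints"],s["tcp_pos"])
G=np.array([.535,.012,.24])
for l in (-35,-50,-65,-80,-95):
    R=Rside(l);go(G+.019*R[:,2],R=R)
cv2.imwrite("pics/w24.png",imaging.capture("wrist"))
im=imaging.capture("scene");cv2.imwrite("pics/s24.png",cv2.resize(im[80:240,240:450],None,fx=3.6,fy=3.6))
E
```

```text
[  6.6207041   14.88463436  -4.85326323 -21.37510159 -69.33182929
   0.6667838 ] [0.53563887 0.01757431 0.2214177 ]
shift [-0.151  0.017 -0.025] turn [ 0.013 -2.987 -0.04 ] | tcp [0.5356 0.0176 0.2214] t 41.45
shift [-0.265  0.017 -0.073] turn [ 0.008 -5.987 -0.041] | tcp [0.5356 0.0176 0.2214] t 41.45
shift [-0.364  0.017 -0.148] turn [ 3.000e-03 -8.987e+00 -4.300e-02] | tcp [0.5356 0.0176 0.2214] t 41.45
shift [-0.44   0.018 -0.246] turn [-3.0000e-03 -1.1987e+01 -4.4000e-02] | tcp [0.5356 0.0176 0.2214] t 41.45
shift [-0.487  0.018 -0.361] turn [-9.0000e-03 -1.4987e+01 -4.4000e-02] | tcp [0.5356 0.0176 0.2214] t 41.45
```

View pics/w24.png

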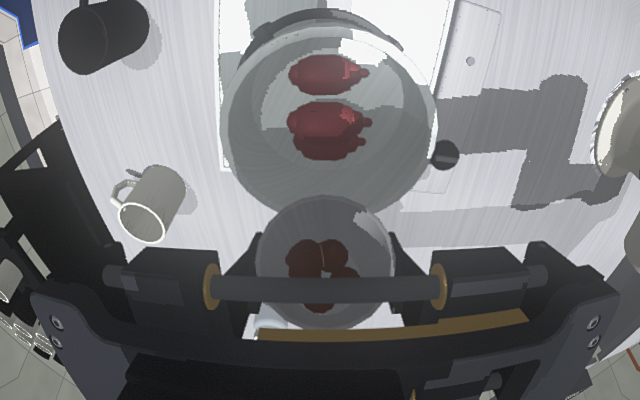

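View pics/s24.png

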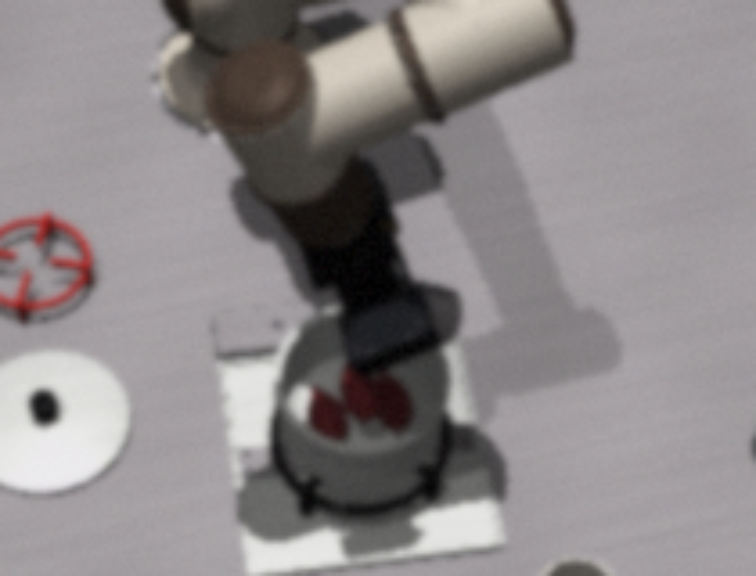

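Call:
move_arm(motion=[-0.03,0.01,0,0,-0.75,0,1,-0.08,0.01,-0.01,0,-1.5,0,1,-0.11,0.01,-0.02,0,-2.25,0,1,-0.15,0.01,-0.03,0,-3,0,1,-0.18,0.01,-0.04,0,-3.75,0,1,-0.21,0.01,-0.05,0,-4.5,0,1,-0.24,0.01,-0.06,0,-5.25,0,1,-0.27,0.01,-0.07,0,-6,0,1,-0.29,0.01,-0.09,0,-6.75,0,1,-0.32,0.01,-0.11,0,-7.5,0,1,-0.34,0.01,-0.13,0,-8.25,0,1,-0.36,0.01,-0.15,0,-9,0,1,-0.38,0.01,-0.17,0,-9.75,0,1,-0.4,0.01,-0.2,0,-10.5,0,1,-0.42,0.01,-0.22,0,-11.25,0,1,-0.44,0.01,-0.25,0,-12,0,1,-0.44,0.01,-0.25,0,-12,0,1,-0.44,0.01,-0.25,0,-12,0,1])

```text
time_s: 43.05
tcp_pos: [0.5345, 0.0323, 0.2357]
ee_rot: [[-0.005, -1.0, -0.003], [-0.175, -0.002, 0.985], [-0.985, 0.005, -0.175]]
wrist_force: [-0.1, 0.9, -0.7]
gripper_width: 0.718
```

```bash
python3 - <<'E'
from h import *
from fk import *
s=r.sense();print(s["joints"],s["tcp_pos"],s["wrist_force"])
G=np.array([.535,.012,.235])
for l in (-95,-105):
    R=Rside(l);go(G+.019*R[:,2],R=R)
cv2.imwrite("pics/w25.png",imaging.capture("wrist"))
im=imaging.capture("scene");cv2.imwrite("pics/s25.png",cv2.resize(im[80:240,240:450],None,fx=3.6,fy=3.6))
im=imaging.capture("top");cv2.imwrite("pics/t25.png",cv2.resize(im[130:260,230:380],None,fx=5,fy=5))
E
```

```text
[ -21.45575231   33.26298488    2.70924277  -69.90060837 -102.9072866
   34.475525  ] [0.53451987 0.03233338 0.23569397] [-0.06437844  0.91986507 -0.69495072]
shift [-0.018 -0.012 -0.039] turn [ 0.023 -3.015 -0.059] | tcp [0.5345 0.0323 0.2357] t 43.05
shift [-0.095 -0.011 -0.067] turn [ 0.018 -5.015 -0.061] | tcp [0.5345 0.0323 0.2357] t 43.05
```

View pics/w25.png

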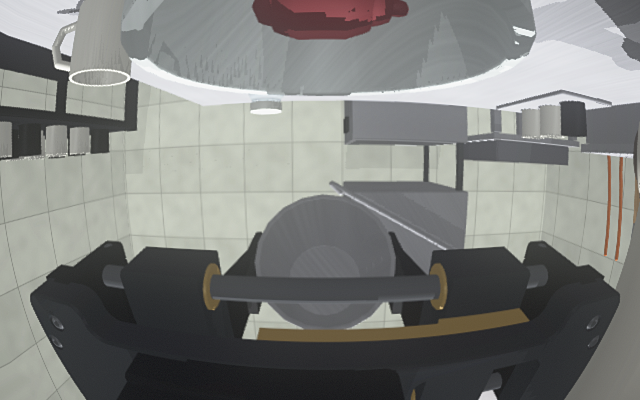

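View pics/s25.png

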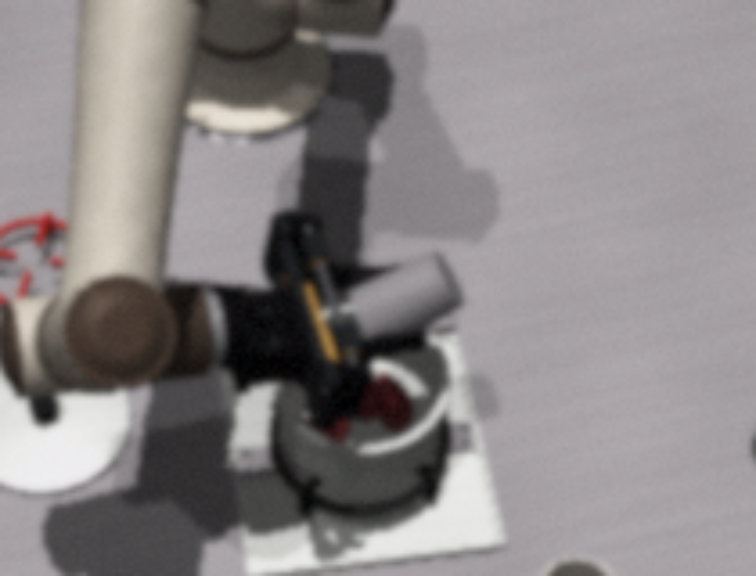

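View pics/t25.png

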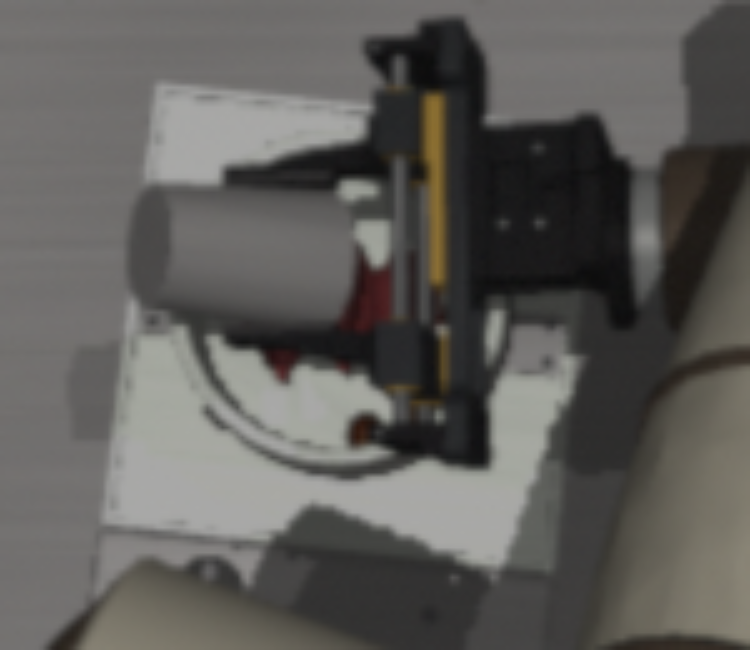

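The cup is empty: its bare floor shows at wrist (322,275). Tip it back upright.

```bash
python3 - <<'E'
from h import *
from fk import *
s=r.sense();p0=s["tcp_pos"]
G0=p0-.019*s["ee_rot"][:,2]
for i in range(1,19):
    l=-80+120*i/18;R=Rside(l);G=np.array([.535,.012,.243+.03*min(1,i/6)]);d=s["ee_rot"].T@(G+.019*R[:,2]-p0)/.04
    print(np.round(d,2)[[0,2]].tolist(),round(120*i/90,2))
E
```

```text
[-0.11, -0.08] 1.33
[-0.18, -0.11] 2.67
[-0.25, -0.15] 4.0
[-0.32, -0.19] 5.33
[-0.4, -0.24] 6.67
[-0.48, -0.3] 8.0
[-0.44, -0.33] 9.33
[-0.4, -0.38] 10.67
[-0.37, -0.42] 12.0
[-0.34, -0.47] 13.33
[-0.33, -0.52] 14.67
[-0.31, -0.58] 16.0
[-0.31, -0.63] 17.33
[-0.31, -0.69] 18.67
[-0.31, -0.74] 20.0
[-0.33, -0.8] 21.33
[-0.34, -0.85] 22.67
[-0.37, -0.9] 24.0
```

Call:
move_arm(motion=[-0.11,0,-0.08,0,1.33,0,1,-0.18,0,-0.11,0,2.67,0,1,-0.25,0,-0.15,0,4,0,1,-0.32,0,-0.19,0,5.33,0,1,-0.4,0,-0.24,0,6.67,0,1,-0.48,0,-0.3,0,8,0,1,-0.44,0,-0.33,0,9.33,0,1,-0.4,0,-0.38,0,10.67,0,1,-0.37,0,-0.42,0,12,0,1,-0.34,0,-0.47,0,13.33,0,1,-0.33,0,-0.52,0,14.67,0,1,-0.31,0,-0.58,0,16,0,1,-0.31,0,-0.63,0,17.33,0,1,-0.31,0,-0.69,0,18.67,0,1,-0.31,0,-0.74,0,20,0,1,-0.33,0,-0.8,0,21.33,0,1,-0.34,0,-0.85,0,22.67,0,1,-0.37,0,-0.9,0,24,0,1,-0.37,0,-0.9,0,24,0,1,-0.37,0,-0.9,0,24,0,1])

```text
time_s: 44.87
tcp_pos: [0.5344, 0.0009, 0.2582]
ee_rot: [[0.004, -1.0, 0.002], [-0.766, -0.004, -0.643], [0.643, 0.001, -0.766]]
wrist_force: [-0.3, 0.0, -2.3]
gripper_width: 0.717
```

```bash
python3 - <<'E'
from h import *
from fk import *
s=r.sense();print(s["joints"],s["tcp_pos"],s["wrist_force"])
cv2.imwrite("pics/w26.png",imaging.capture("wrist"))
go([.612,.204,.15],R=Rside(40))
E
```

```text
[ 33.91424635  17.99606306 -22.11881107  33.20815538 -77.25915945
 -49.20550242] [0.53443479 0.00093399 0.25820723] [-0.34123987  0.0189062  -2.25645923]
shift [-5.647 -1.944 -1.17 ] turn [-0.024  0.018  0.021] | tcp [5.347e-01 5.000e-04 2.590e-01] t 44.92
```

View pics/w26.png

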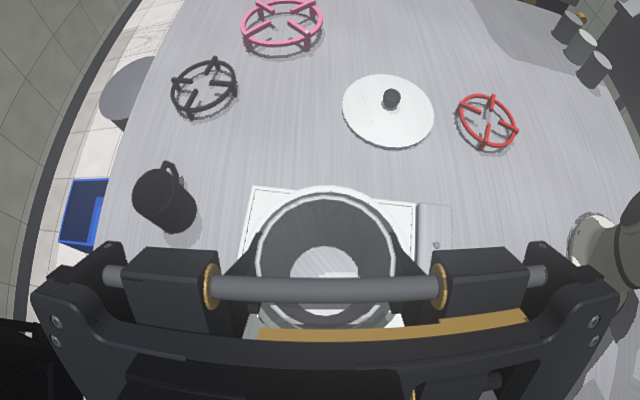

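Call:
move_arm(motion=[-0.3,-0.1,-0.2,0,0,0,1,-0.9,-0.4,-0.4,0,0,0,1,-1.6,-0.6,-0.6,0,0,0,1,-2.3,-0.8,-0.7,0,0,0,1,-3,-1,-0.8,0,0,0,1,-3.7,-1.3,-0.9,0,0,0,1,-4.4,-1.5,-1,0,0,0,1,-5,-1.75,-1.1,0,0,0,1,-5.5,-1.9,-1.17,0,0,0,1,-5.65,-1.95,-1.17,0,0,0,1,-5.65,-1.95,-1.17,0,0,0,1,-5.65,-1.95,-1.17,0,0,0,1])

```text
time_s: 45.92
tcp_pos: [0.6124, 0.2039, 0.1506]
ee_rot: [[0.001, -1.0, 0.002], [-0.768, -0.002, -0.641], [0.641, -0.001, -0.768]]
wrist_force: [-0.1, 0.3, -0.9]
gripper_width: 0.718
```

```bash
python3 - <<'E'
from h import *
from fk import *
go([.612,.204,.0455],R=Rside(40))
E
```

```text
shift [-1.685  0.014  2.016] turn [-0.024  0.033  0.007] | tcp [0.6124 0.2039 0.1506] t 45.92
```

Call:
move_arm(motion=[-0.3,0,0.36,0,0.03,0,1,-0.7,0,0.84,0,0.03,0,1,-1.1,0,1.3,0,0.03,0,1,-1.4,0,1.67,0,0.03,0,1,-1.58,0,1.89,0,0.03,0,1,-1.66,0,1.98,0,0.03,0,1,-1.69,0,2.02,0,0.03,0,1,-1.7,0,2.03,0,0.03,0,1,-1.71,0,2.04,0,0.03,0,1,-1.71,0,2.04,0,0.03,0,1])

```text
time_s: 46.75
tcp_pos: [0.6131, 0.2046, 0.0453]
ee_rot: [[-0.0, -1.0, 0.003], [-0.767, -0.002, -0.641], [0.641, -0.003, -0.767]]
wrist_force: [-0.2, -0.9, -1.8]
gripper_width: 0.721
```

```bash
python3 - <<'E'
from h import *
s=r.sense();print(s["tcp_pos"],s["wrist_force"],s["moment"])
im=imaging.capture("scene");cv2.imwrite("pics/s27.png",cv2.resize(im[120:270,330:500],None,fx=4,fy=4))
E
```

```text
[0.61305778 0.20458539 0.04532312] [-0.1532329  -0.86903097 -1.83638497] [ 1.70376822 -0.04059015  0.01676356]
```

View pics/s27.png

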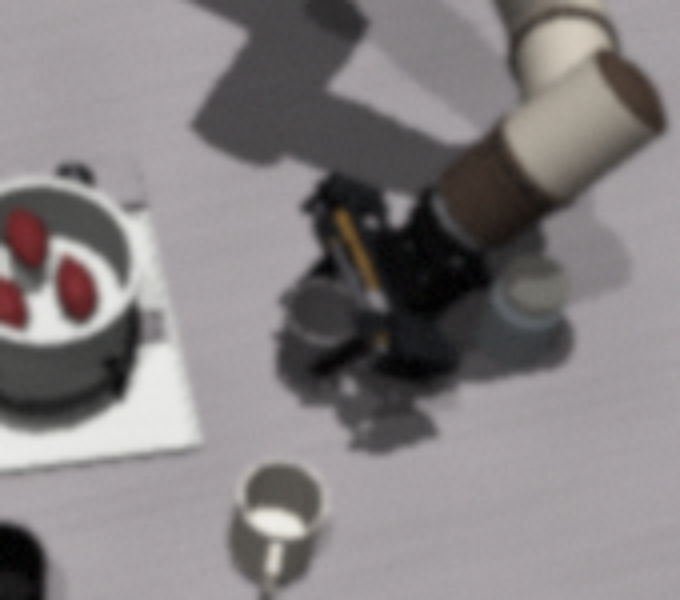

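Call:
move_arm(motion=[-0.01,0,0.01,0,0,0,1,-0.02,0,0.025,0,0,0,1,-0.02,0,0.025,0,0,0,1,-0.02,0,0.025,0,0,0,0,-0.02,0,0.025,0,0,0,-0.5,-0.02,0,0.025,0,0,0,-0.9,-0.02,0,0.025,0,0,0,-0.9,-0.02,0,0.025,0,0,0,-0.9,-0.02,0,0.025,0,0,0,-0.9,-0.02,0,0.025,0,0,0,-0.9])

```text
time_s: 47.63
tcp_pos: [0.613, 0.2045, 0.044]
ee_rot: [[-0.0, -1.0, 0.003], [-0.767, -0.002, -0.642], [0.642, -0.003, -0.767]]
wrist_force: [0.0, 0.2, -0.6]
gripper_width: 0.932
```

```bash
python3 - <<'E'
from h import *
s=r.sense();print(s["tcp_pos"],s["wrist_force"],s["moment"],s["gripper_width"]*87)
cv2.imwrite("pics/w27.png",imaging.capture("wrist"))
E
```

```text
[0.61299076 0.2045054  0.04396161] [ 0.04460337  0.24901366 -0.61972225] [ 1.43211561 -0.05663297  0.01469607] 81.11006648646008
```

View pics/w27.png

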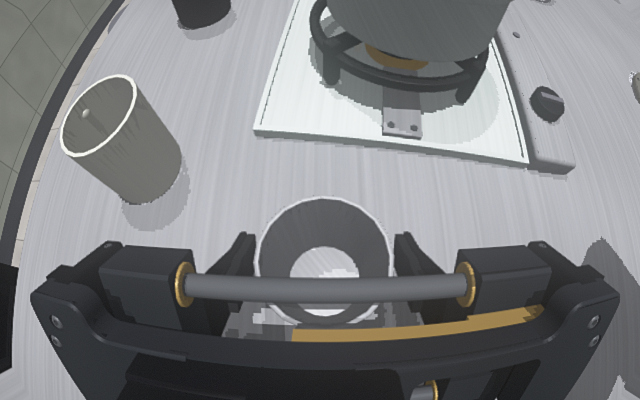

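The cup stands upright and empty. Retreat along the tool axis, then look.

Call:
move_arm(motion=[0,0,-0.3,0,0,0,-1,0,0,-0.8,0,0,0,-1,0,0,-1.4,0,0,0,-1,0,0,-2,0,0,0,-1,0,0,-2.6,0,0,0,-1,0,0,-3.2,0,0,0,-1,0.5,0,-3.8,0,0,0,-1,1,0,-4.4,0,-1,0,-1,1,0,-4.5,0,-2,0,-1,1,0,-4.5,0,-3,0,-1,1,0,-4.5,0,-4,0,-1,1,0,-4.5,0,-5,0,-1,1,0,-4.5,0,-6,0,-1,1,0,-4.5,0,-7,0,-1,1,0,-4.5,0,-8,0,-1,1,0,-4.5,0,-8,0,-1])

```text
time_s: 49.02
tcp_pos: [0.6129, 0.2877, 0.2108]
ee_rot: [[-0.001, -1.0, 0.005], [-1.0, 0.001, 0.007], [-0.007, -0.005, -1.0]]
wrist_force: [-0.1, 0.4, 0.5]
gripper_width: 1.002
```

```bash
python3 - <<'E'
from h import *
s=r.sense();print(s["tcp_pos"],s["joints"])
im=imaging.capture("top");cv2.imwrite("pics/t28.png",im)
a=cv2.resize(im[150:230,260:340],None,fx=6,fy=6,interpolation=cv2.INTER_CUBIC)
im=imaging.capture("scene")
b=cv2.resize(im[145:225,300:380],None,fx=6,fy=6,interpolation=cv2.INTER_CUBIC)
cv2.imwrite("pics/p28.png",cv2.resize(np.hstack([a,b]),(800,400)))
E
```

```text
[0.61289432 0.28770155 0.21079399] [ 38.74554235  27.3454938    7.26578473  -0.11977901 -69.44505626
 -38.75693452]
```

View pics/t28.png

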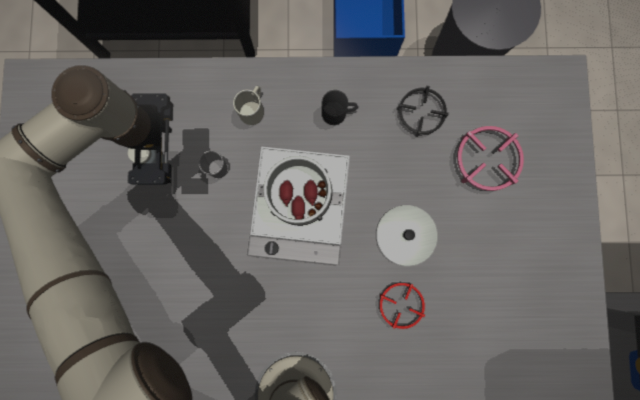

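View pics/p28.png

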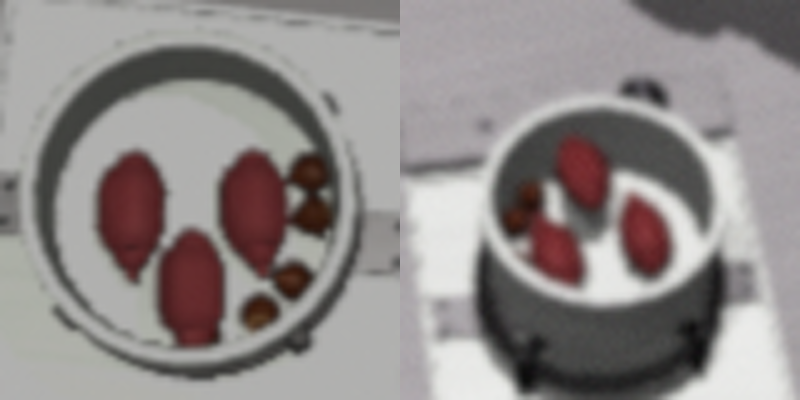

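Three potatoes are in the pot, but I count only four nuts in the top crop, at (310,170), (315,213), (292,280) and (260,312). I'll look closer with the wrist camera for the fifth.

```bash
python3 - <<'E'
from h import *
go([.535,.10,.30],yaw=-90)
E
```

```text
shift [ 4.717  1.939 -2.286] turn [-0.047  0.017  0.015] | tcp [0.6127 0.2889 0.2092] t 49.12
```

Call:
move_arm(motion=[0.7,0.3,-0.4,0,0,0,-1,1.4,0.6,-0.8,0,0,0,-1,2.1,0.9,-1.2,0,0,0,-1,2.8,1.2,-1.6,0,0,0,-1,3.5,1.5,-2,0,0,0,-1,4.2,1.7,-2.29,0,0,0,-1,4.7,1.94,-2.29,0,0,0,-1,4.7,1.94,-2.29,0,0,0,-1,4.7,1.94,-2.29,0,0,0,-1])

```text
time_s: 49.87
tcp_pos: [0.5347, 0.1008, 0.3005]
ee_rot: [[0.001, -1.0, 0.004], [-1.0, -0.001, 0.001], [-0.001, -0.004, -1.0]]
wrist_force: [0.7, 0.4, -0.4]
gripper_width: 1.002
```

```bash
python3 - <<'E'
from h import *
im=imaging.capture("wrist");q=proj("wrist",[[.535,-.012,.1]])[0];print(q)
x,y=int(q[0]),int(q[1]);x0,y0=max(0,x-120),max(0,y-90)
cv2.imwrite("pics/w29.png",cv2.resize(im[y0:y0+180,x0:x0+240],None,fx=3.3,fy=3.3,interpolation=cv2.INTER_CUBIC))
E
```

```text
[326.32183958  76.62115068]
```

View pics/w29.png

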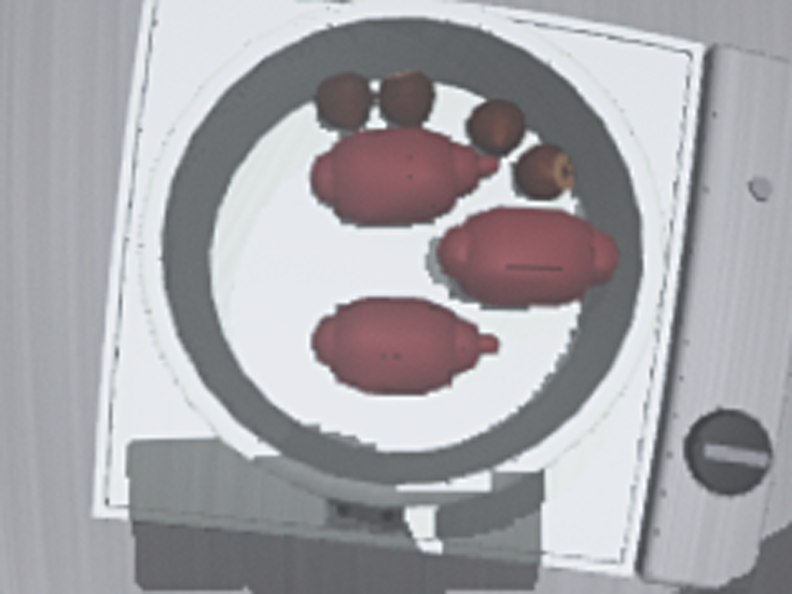

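```bash
python3 - <<'E'
from h import *
for n in("top","scene","wrist"):
    im=imaging.capture(n)
    if n!="top": cv2.imwrite(f"pics/{n}30.png",im)
    hsv=cv2.cvtColor(im,cv2.COLOR_BGR2HSV)
    m=((hsv[...,0]<14)|(hsv[...,0]>172))&(hsv[...,1]>100)&(hsv[...,2]<130)
    k,l,st,ce=cv2.connectedComponentsWithStats(m.astype(np.uint8))
    print(n,[(ce[i].round().astype(int).tolist(),int(st[i,4])) for i in range(1,k) if st[i,4]>8])
E
```

```text
top [([286, 192], 212), ([311, 192], 213), ([322, 188], 66), ([298, 208], 217), ([318, 206], 27), ([312, 212], 23), ([408, 286], 14), ([383, 293], 24), ([417, 317], 13), ([392, 324], 13)]
scene [([433, 2], 14), ([253, 144], 11), ([236, 152], 12), ([246, 166], 10), ([336, 179], 101), ([329, 192], 126), ([348, 192], 89)]
wrist [([609, 330], 21)]
```

View pics/scene30.png

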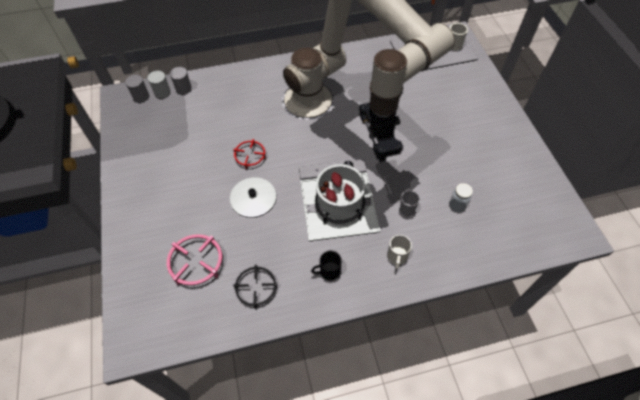

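View pics/wrist30.png

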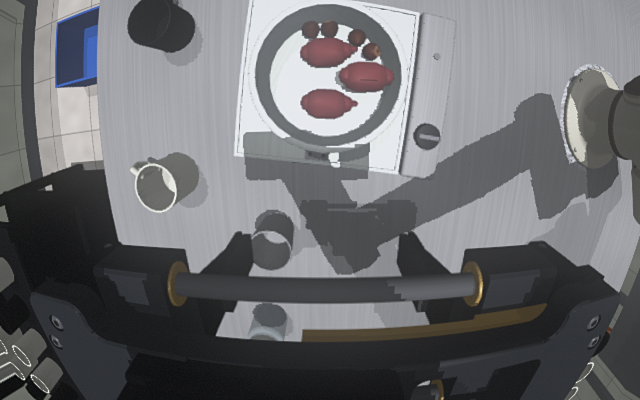

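```bash
python3 - <<'E'
from h import *
from scipy.optimize import least_squares
def tri(a,b):
    z=least_squares(lambda p:np.r_[proj("top",p)[0]-a,proj("scene",p)[0]-b],[.53,-.01,.1]);return z.x.round(4),z.fun.round(1)
print(tri([298,208],[336,179]),tri([286,192],[348,192]),tri([311,192],[331,194]))
E
```

```text
(array([ 0.4891, -0.0129,  0.1083]), array([ 0.2,  0. ,  0.3, -0. ])) (array([0.5342, 0.0192, 0.0802]), array([ 0.3,  0.1,  0.4, -0. ])) (array([ 0.5327, -0.0448,  0.0898]), array([-0.3, -0.1, -0.4,  0. ]))
```

The third potato's centre triangulates to z = 0.108, 27 mm above the lying height, so it rests on the fifth nut. No nut shows on the counter in any view. The potato's top, about 124 mm, is below the lid step at 134 mm. Now the lid.

```bash
python3 - <<'E'
from h import *
im=imaging.capture("top")
hsv=cv2.cvtColor(im,cv2.COLOR_BGR2GRAY)
sub=im[195:275,365:450];cv2.imwrite("pics/lid.png",cv2.resize(sub,None,fx=7,fy=7,interpolation=cv2.INTER_CUBIC))
m=(hsv[220:250,395:425]<75).astype(np.uint8);ys,xs=np.nonzero(m);print("knob px",xs.mean()+395,ys.mean()+220,len(xs))
k=unproj("top",[xs.mean()+395,ys.mean()+220],.042)[0];print(k)
m=(hsv[195:275,370:450]>125).astype(np.uint8);ys,xs=np.nonzero(m);print("lid px",(xs.min()+xs.max())/2+370,(ys.min()+ys.max())/2+195,xs.max()-xs.min(),ys.max()-ys.min())
print(unproj("top",[(xs.min()+xs.max())/2+370,(ys.min()+ys.max())/2+195],.012))
go([k[0],k[1],.15],yaw=-90)
E
```

```text
knob px 408.4130434782609 234.4673913043478 92
[ 0.42279728 -0.30511615  0.042     ]
lid px 407.0 235.5 60 61
[[ 0.42114079 -0.30792597  0.012     ]]
shift [10.166  2.849  3.721] turn [-0.031  0.006  0.032] | tcp [0.5352 0.1018 0.2994] t 50.12
```

View pics/lid.png

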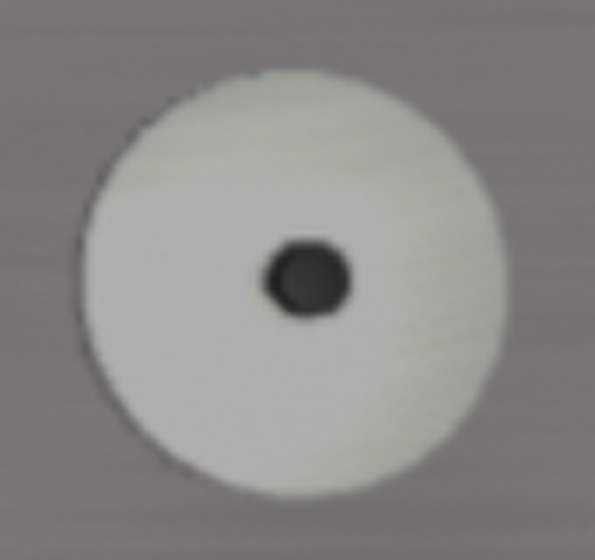

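Call:
move_arm(motion=[0.9,0.25,0,0,0,0,-1,1.8,0.5,0,0,0,0,-1,2.7,0.75,0,0,0,0,-1,3.6,1,0,0,0,0,-1,4.5,1.25,0,0,0,0,-1,5.4,1.5,0,0,0,0,-1,6.3,1.8,0,0,0,0,-1,7.2,2,0,0,0,0,-1,8.1,2.3,0.5,0,0,0,-1,9,2.6,1.2,0,0,0,-1,9.8,2.85,2,0,0,0,-1,10.17,2.85,2.8,0,0,0,-1,10.17,2.85,3.7,0,0,0,-1,10.17,2.85,3.7,0,0,0,-1,10.17,2.85,3.7,0,0,0,-1,10.17,2.85,3.7,0,0,0,-1])

```text
time_s: 51.45
tcp_pos: [0.4246, -0.3056, 0.1526]
ee_rot: [[0.005, -1.0, 0.005], [-1.0, -0.005, -0.001], [0.001, -0.005, -1.0]]
wrist_force: [-0.0, -0.0, 0.6]
gripper_width: 1.0
```

```bash
python3 - <<'E'
from h import *
im=imaging.capture("wrist");par=imaging.camera_params("wrist")
t=np.linspace(0,2*np.pi,60);k=[.4225,-.306]
for R,z in((.015,.046),(.084,.016)):
  for q in proj("wrist",np.c_[k[0]+R*np.cos(t),k[1]+R*np.sin(t),0*t+z]): cv2.circle(im,tuple(int(round(v)) for v in q),1,(0,0,255),-1)
cv2.imwrite("pics/w31.png",im)
go([k[0],k[1],.031],yaw=-90);print(r.sense()["joints"])
E
```

```text
shift [0.006 0.084 3.058] turn [-0.078 -0.021  0.056] | tcp [ 0.425  -0.3055  0.1533] t 51.5
[-1.79467749e+01  1.56883182e+01 -1.97594204e+01 -2.37292236e-02
 -5.41495303e+01  1.82418890e+01]
```

View pics/w31.png

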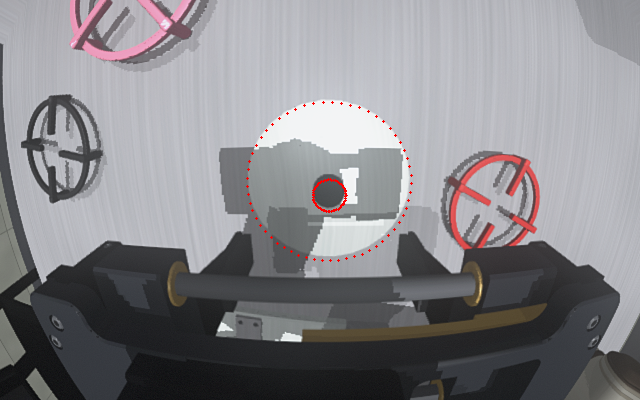

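Call:
move_arm(motion=[0.07,0.06,0.8,0,0,0.05,-1,0.07,0.06,1.6,0,0,0.05,-1,0.07,0.06,2.2,0,0,0.05,-1,0.07,0.06,2.7,0,0,0.05,-1,0.07,0.06,3.05,0,0,0.05,-0.5,0.07,0.06,3.05,0,0,0.05,0,0.07,0.06,3.05,0,0,0.05,0.2,0.07,0.06,3.05,0,0,0.05,0.2,0.07,0.06,3.05,0,0,0.05,0.2,0.07,0.06,3.05,0,0,0.05,0.2])

```text
time_s: 52.33
tcp_pos: [0.4246, -0.3088, 0.033]
ee_rot: [[0.001, -1.0, 0.01], [-1.0, -0.001, -0.003], [0.003, -0.01, -1.0]]
wrist_force: [-0.1, -0.7, -0.6]
gripper_width: 0.632
```

```bash
python3 - <<'E'
from h import *
s=r.sense();print(s["tcp_pos"],s["wrist_force"],s["gripper_width"]*87)
cv2.imwrite("pics/w32.png",imaging.capture("wrist"))
print(proj("wrist",[[.423,-.309,.046]]))
E
```

```text
[ 0.42461528 -0.30884914  0.03295605] [-0.06052247 -0.71229161 -0.57790195] 54.95968804823292
[[328.11834322 261.36392015]]
```

View pics/w32.png

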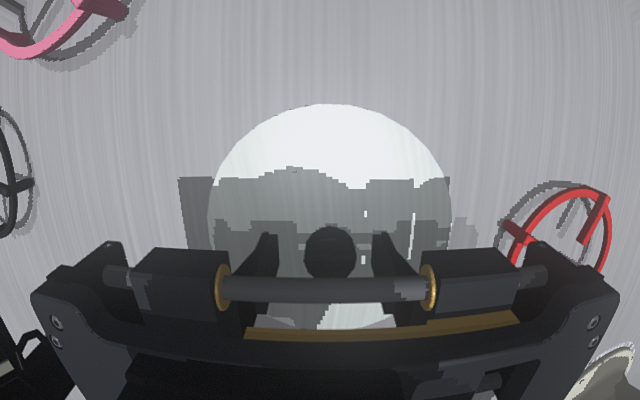

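```bash
python3 - <<'E'
from h import *
t=np.linspace(0,2*np.pi,200)
for y in(-.306,-.309,-.312):
  u=np.vstack([proj("wrist",np.c_[.423+.015*np.cos(t),y+.015*np.sin(t),0*t+z]) for z in(.028,.046)]);print(y,u.min(0),u.max(0))
  u=proj("wrist",np.c_[.423+.084*np.cos(t),y+.084*np.sin(t),0*t+.012]);print("  lid",u.min(0),u.max(0))
E
```

```text
-0.306 [300.89210495 228.34422244] [355.26989734 288.37505758]
  lid [204.34971967 107.00403295] [451.72423178 335.28557595]
-0.309 [300.72197969 223.60696571] [355.51264496 284.07664922]
  lid [203.78000171 101.91340018] [452.33798354 332.54825259]
-0.312 [300.55307096 218.80912371] [355.75416444 279.69742709]
  lid [203.21928406  96.82300754] [452.94217737 329.76572407]
```

Call:
move_arm(motion=[0,0.05,0.04,0,0,0,0.3,0,0.05,0.04,0,0,0,0.5,0,0.05,0.04,0,0,0,0.8,0,0.05,0.04,0,0,0,1,0,0.05,0.04,0,0,0,1,0,0.05,0.04,0,0,0,1,0,0.05,0.04,0,0,0,1,0,0.05,0.04,0,0,0,1,0,0.05,0.04,0,0,0,1])

```text
time_s: 53.13
tcp_pos: [0.4221, -0.3088, 0.0312]
ee_rot: [[0.001, -1.0, 0.009], [-1.0, -0.001, -0.003], [0.003, -0.009, -1.0]]
wrist_force: [-1.5, 0.5, 3.5]
gripper_width: 0.333
```

```bash
python3 - <<'E'
from h import *
s=r.sense();print(s["tcp_pos"],s["wrist_force"],s["gripper_width"]*87)
E
```

```text
[ 0.42210681 -0.30882991  0.03115866] [-1.54949792  0.54511118  3.47987802] 28.98232225758034
```

Call:
move_arm(motion=[0,0,-0.1,0,0,0,1,0,0,-0.3,0,0,0,1,0,0,-0.7,0,0,0,1,0,0,-1.3,0,0,0,1,0,0,-2,0,0,0,1,0,0,-2.8,0,0,0,1,0,0,-3.6,0,0,0,1,0,0,-4.4,0,0,0,1,0,0,-5,0,0,0,1,0,0,-5.2,0,0,0,1,0,0,-5.2,0,0,0,1,0,0,-5.2,0,0,0,1])

```text
time_s: 54.13
tcp_pos: [0.4196, -0.3076, 0.2379]
ee_rot: [[0.0, -1.0, 0.008], [-1.0, -0.0, -0.001], [0.001, -0.008, -1.0]]
wrist_force: [0.1, 0.3, -2.5]
gripper_width: 0.337
```

```bash
python3 - <<'E'
from h import *
s=r.sense();print(s["tcp_pos"],s["wrist_force"],s["gripper_width"]*87)
cv2.imwrite("pics/w33.png",imaging.capture("wrist"))
# remeasure pot rim
im=imaging.capture("top")
cv2.imwrite("pics/t33.png",cv2.resize(im[145:235,255:345],None,fx=6,fy=6,interpolation=cv2.INTER_CUBIC))
go([.5345,-.0130,.23],yaw=-90)
E
```

```text
[ 0.41962797 -0.30759776  0.23794015] [ 0.05323081  0.28146382 -2.46956711] 29.30543095745708
shift [-7.362 -2.888  0.178] turn [-0.054 -0.005  0.006] | tcp [ 0.4191 -0.3075  0.2367] t 54.23
```

View pics/w33.png

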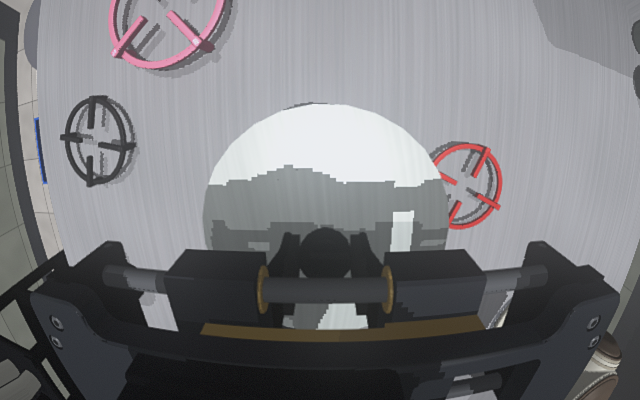

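View pics/t33.png

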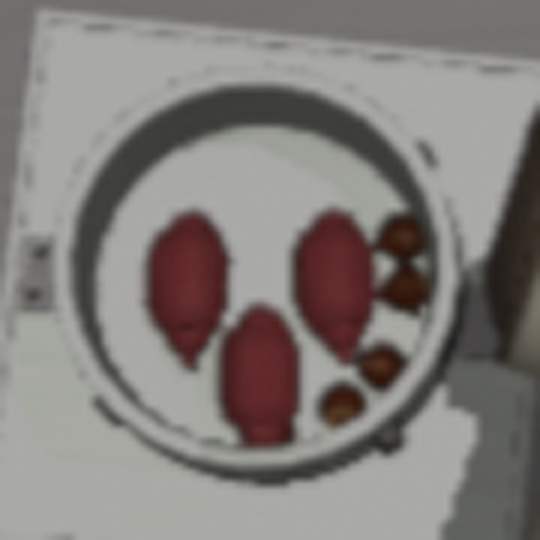

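Call:
move_arm(motion=[-0.3,-0.1,0,0,0,0,1,-0.9,-0.35,0,0,0,0,1,-1.6,-0.65,0,0,0,0,1,-2.4,-0.95,0,0,0,0,1,-3.2,-1.25,0,0,0,0,1,-4,-1.55,0,0,0,0,1,-4.8,-1.9,0,0,0,0,1,-5.6,-2.2,0,0,0,0,1,-6.3,-2.5,0,0,0,0,1,-6.9,-2.7,0,0,0,0,1,-7.2,-2.82,0.1,0,0,0,1,-7.36,-2.89,0.18,0,0,0,1,-7.36,-2.89,0.18,0,0,0,1,-7.36,-2.89,0.18,0,0,0,1,-7.36,-2.89,0.18,0,0,0,1])

```text
time_s: 55.48
tcp_pos: [0.534, -0.0142, 0.2295]
ee_rot: [[-0.001, -1.0, 0.003], [-1.0, 0.001, -0.001], [0.001, -0.003, -1.0]]
wrist_force: [-0.1, 0.6, -2.0]
gripper_width: 0.335
```

```bash
python3 - <<'E'
from h import *
cv2.imwrite("pics/w34.png",imaging.capture("wrist"))
im=imaging.capture("scene");cv2.imwrite("pics/s34.png",cv2.resize(im[130:250,270:430],None,fx=5,fy=5))
go([.5345,-.0130,.172],yaw=-90)
E
```

```text
shift [-3.100e-02  1.000e-03  1.451e+00] turn [-0.054 -0.006 -0.013] | tcp [ 0.5343 -0.0142  0.23  ] t 55.58
```

View pics/w34.png

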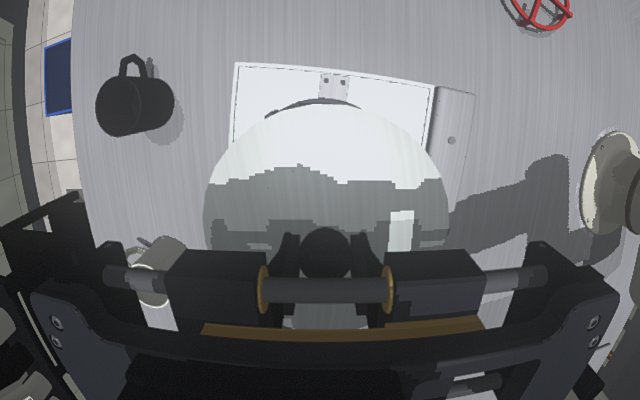

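View pics/s34.png

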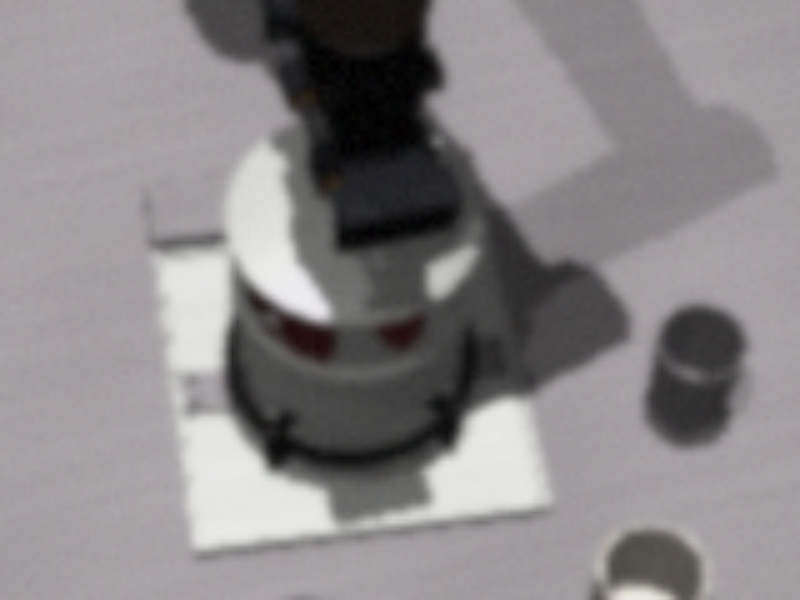

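Call:
move_arm(motion=[-0.03,0,0.3,0,0,0,1,-0.03,0,0.7,0,0,0,1,-0.03,0,1.1,0,0,0,1,-0.03,0,1.35,0,0,0,1,-0.03,0,1.45,0,0,0,1,-0.03,0,1.5,0,0,0,1,-0.03,0,1.55,0,0,0,1,-0.03,0,1.6,0,0,0,1,-0.03,0,1.62,0,0,0,1,-0.03,0,1.62,0,0,0,1])

```text
time_s: 56.42
tcp_pos: [0.5347, -0.013, 0.1655]
ee_rot: [[-0.001, -1.0, 0.005], [-1.0, 0.001, -0.0], [0.0, -0.005, -1.0]]
wrist_force: [0.5, 0.1, -0.8]
gripper_width: 0.334
```

```bash
python3 - <<'E'
from h import *
s=r.sense();print(s["tcp_pos"],s["wrist_force"],s["gripper_width"]*87)
im=imaging.capture("scene");cv2.imwrite("pics/s35.png",cv2.resize(im[130:250,270:430],None,fx=5,fy=5))
E
```

```text
[ 0.5347331  -0.01301463  0.16553619] [ 0.52953282  0.10833531 -0.81101072] 29.053144175006985
```

View pics/s35.png

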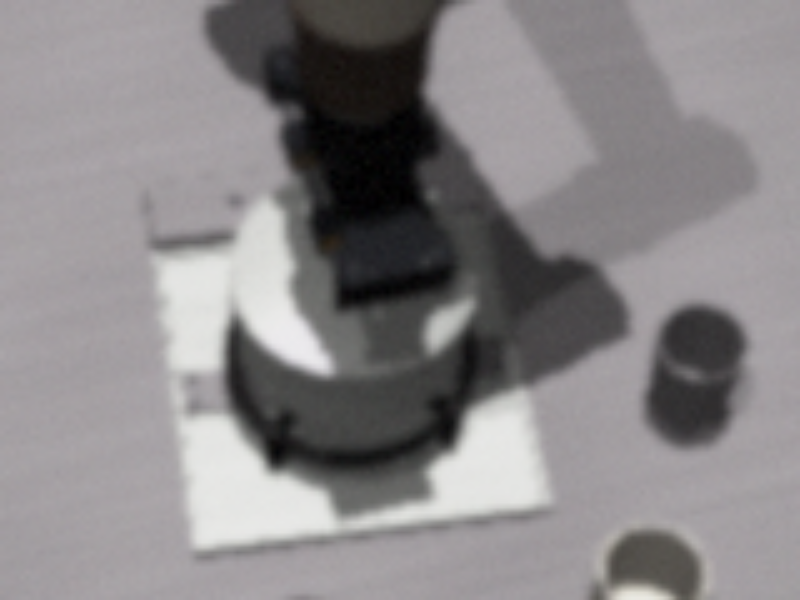

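Call:
move_arm(motion=[0,0,0.01,0,0,0,0.7,0,0,0.01,0,0,0,0.3,0,0,0.01,0,0,0,0,0,0,0.01,0,0,0,0,0,0,0.01,0,0,0,0,0,0,-0.4,0,0,0,0,0,0,-1.1,0,0,0,0,0,0,-2,0,0,0,0,0,0,-3,0,0,0,0,-1,1,-3,0,0,0,0,-2,2,-3,0,0,0,0,-3,3,-3,0,0,0,0,-4,4,-3,0,0,0,0,-5,4.2,-3,0,0,0,0,-6,4.2,-3,0,0,0,0,-6,4.2,-3,0,0,0,0,-6,4.2,-3,0,0,0,0])

```text
time_s: 57.88
tcp_pos: [0.365, 0.2315, 0.2853]
ee_rot: [[0.005, -1.0, 0.007], [-1.0, -0.005, 0.002], [-0.002, -0.007, -1.0]]
wrist_force: [-0.1, 0.1, 0.6]
gripper_width: 0.498
```

```bash
python3 - <<'E'
from h import *
s=r.sense();print(s["tcp_pos"],s["time_s"])
im=imaging.capture("scene");cv2.imwrite("pics/s36.png",cv2.resize(im[130:250,270:430],None,fx=5,fy=5))
im=imaging.capture("top");cv2.imwrite("pics/t36.png",im)
a=cv2.resize(im[140:240,245:345],None,fx=6,fy=6,interpolation=cv2.INTER_CUBIC)
t=np.linspace(0,2*np.pi,90)
for q in proj("top",np.c_[.5345+.084*np.cos(t),-.0122+.084*np.sin(t),0*t+.142]): cv2.circle(a,tuple(int(round(v)) for v in (q-[245,140]+.4)*6),1,(0,0,255),-1)
for q in proj("top",np.c_[.5345+.015*np.cos(t),-.0122+.015*np.sin(t),0*t+.18]): cv2.circle(a,tuple(int(round(v)) for v in (q-[245,140]+.4)*6),1,(0,255,0),-1)
cv2.imwrite("pics/t36c.png",a)
E
```

```text
[0.36500505 0.23154273 0.28526858] 57.8833
```

View pics/s36.png

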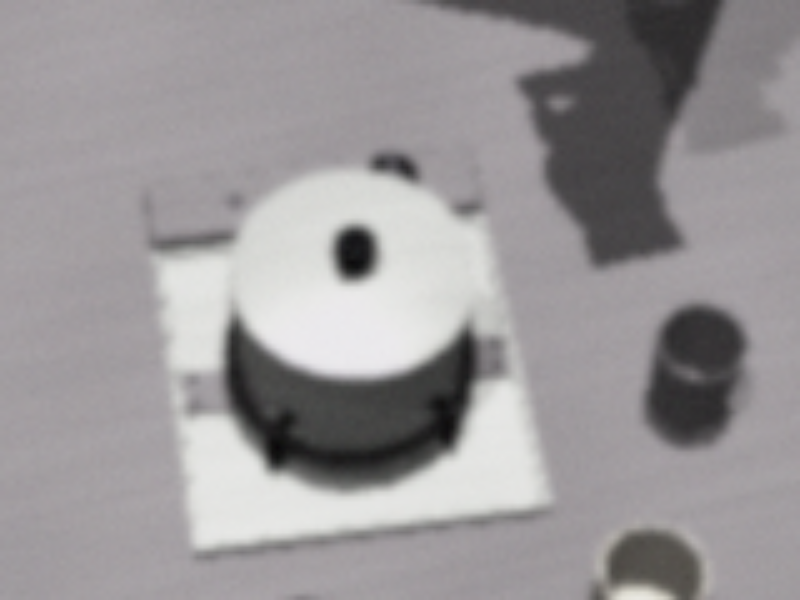

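View pics/t36c.png

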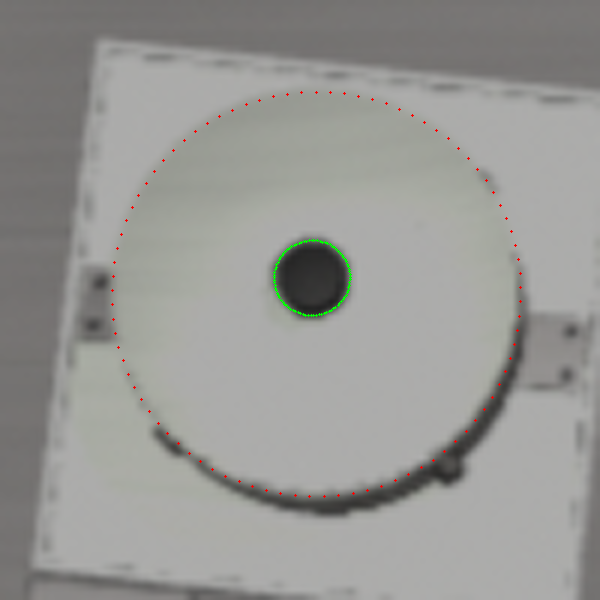

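View pics/t36.png

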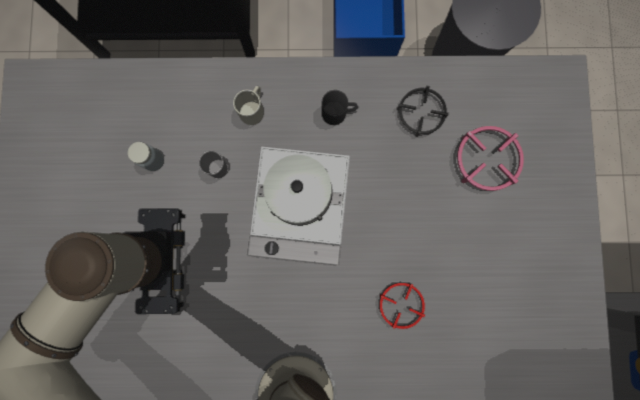

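The lid outline and knob match the seated-pose projection. The mugs, the salt jar and the empty upright cup are where they should be, and the robot is clear. Handing in.

```bash
python3 - <<'E'
from station import r
print(r.finish_job())
E
```

```text
the job is handed in; nothing more can be done
None
```

The job is done and handed in at about 58 s. All checks agreed except one: I only saw four of the five chestnuts in the pot.

- **Pan support:** I pinched one arm and turned the support about 43° on its feet. The images then put it at 45° to the pipe covers and within 1 mm of the burner centre, with all feet off the covers.
- **Pot:** It is seated with its rim at 140 mm. It sits about 3 mm off the support's centre, and I left it there.
- **Sweet potatoes and chestnuts:** All three sweet potatoes are in the pot, and the cup looked empty after tipping. The fifth chestnut is most likely under the third potato, which measured about 27 mm higher than the others, and none showed outside the pot in any view. I did not see it directly.
- **Lid:** The lid outline and knob matched a model of the seated lid in the top view, centred on the pot.
- **Cup and bystanders:** The empty cup stands upright on the counter at its old spot. The mugs and salt jar look unmoved in the last top view.

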